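# Sort mixed crusty rolls into their tins

### The arm

A 6-joint arm with a two-finger parallel gripper is mounted at the origin on the work surface. World frame = base frame: x ahead of the robot, y to its left, z up, the work surface at z = 0. Lengths are in m, angles in rad, forces in N, time in s.
With the tool pointing down it reaches from about 0.3 to 0.875 m from the base axis. Payload 6.4 kg.
Tool frame: the origin (TCP) lies midway between the tips of the shut fingers; the grasp point (between the pads) lies 19 mm behind it (ctrl.pinch_z is the distance from the TCP to the grasp point, in m); z points along the fingers, y is the line along which they close (so a half turn about z gives the same grasp; the last joint's range is limited). The gripper opens to 85 mm and grips with 20 to 120 N. Pads are 22 mm wide; open, the fingers measure 114 mm over their backs; the gripper's body (76 mm by 85 mm) begins 54 mm behind the grasp point. The pads swing forward as they close: fully open they stand 13 mm farther back than shut.
Start: joints at [-1.401, 0.181, 1.607, -0, 1.354, -0.206], TCP at [0.211, -0.535, 0.231] pointing down, gripper open.
Joint ranges: [-2.99, 2.99], [-0.89, 2.07], [0.3, 2.58], [-1.14, 4.28], [0, 2.63], [-3.12, 3.12]. Speed limits (rad/s): [2.57, 2.57, 3.01, 3.14, 3.14, 3.14].

### API

Orientations are given as a unit quaternion [w, x, y, z].
In Python, from bench import ctrl gives the robot as it stands.
- The arm moves only by the tool apply_moves, never from a script. Its argument "moves" is a list of rows, each an object with "jaw": the opening, from 0 (shut) to 1 (fully open); "offset": the shift along the tool's x, y, z in mm, a list of three; "rot": the turn, a rotation vector about the tool's x, y, z in degrees, a list of three. In form: [{"jaw": jaw, "offset": [dx, dy, dz], "rot": [ax, ay, az]}, ...]. A call has exactly 5 rows; each row shifts and turns the commanded pose from where the row before left it, along the tool's axes as they then stand; what a row does not reach is not made up. A row lasts 1/8 s, in which the tool goes at most 62.5 mm and 10.7 degrees, less where a joint would pass 70% of its speed; a pose out of reach is approached as far as the arm can. A call is refused whole if a number of a shift passes 62.5 or a number of a turn 10.7, either way. A call with a gripper value outside its range is refused whole. The fingers move at their own pace and stop on an object; the grip force is fixed at half the most. Time passes only in rows, so rows that do not move let the fingers close, or fill a call up. It gives the time, the measured TCP pose, the force, the opening and the grip force at its end, in the units of the state.
- ctrl.get_obs(): the state, without advancing time (a new reading comes with each control period).
- ctrl.camera(name): name is "scene" or "top"; returns (picture, depth): 384x512x3 uint8, red, green, blue; 384x512 float32, m along the optical axis (not along the pixel's ray), 0 where there is no reading.
- ctrl.camera_params(name): a dict with "K" (3x3 intrinsics, pixels), "dist" ([k1, k2, p1, p2, k3] as OpenCV has them; the pictures are not rectified), "cam_to_world" (4x4, takes a point from camera to world coordinates). Camera axes: x right, y down, z forward; pixel columns grow to the right and rows downward; lengths in m; the calibration is good to about 2 mm. A picture is of the moment at which its call begins. camera_params takes no time and is no camera call.
- ctrl.hand_in(): hands the job in; it is judged then, once.
Trained networks look in the newest picture that a camera, given by its name, has taken for a name from the list of things; names that differ only in an ending like _2 or _b are one class to them, and where a whole thing is asked for, a point or a joint stands for the part that bears it (a point fixed in the world has none). Each returns a list of dicts, best first, with "score" (0 to 1); they miss things now and then, are a little off and sometimes report something else, mostly with a low value. They report only what shows in the picture. A call takes as long as a camera call. They do not tell look-alikes from the thing itself.
- ctrl.outline_of(camera, target): "region" (384x512 bool, what is visible of it) and "position" ([column, row] in pixels, amid what is visible of it).
The state is a dict: "time_s": time; "q": joint angles; "dq": joint speeds; "joint_efforts": joint torques, N m; "eef_pos": TCP position; "eef_rot": TCP orientation; "wrist_force": force on the tool from outside, world axes, zero at the start; "torque": the same for the moment, N m; "opening": opening from 0.0 (shut) to 1.0 (fully open); "grasp_force": force on a finger pad.
Only numpy, scipy, OpenCV 4.12 (cv2) and the standard library are available. Lean on these libraries where they do the work, as an engineer would, in place of code of your own. Each camera call takes 0.05 s, during which the arm holds its last target. There are 200 camera calls.

### The job

Sort the five mixed rolls on the bench into the empty tins of their own shape among them: the two long finger rolls side by side in the oblong tin, lying along its length, the two round rolls side by side in the round tin, and the square roll in the square tin. Set each one down gently the right way up, flat on the floor of its tin, without dropping it, and leave the icing nozzle and the small round cutter standing where they are.

Things in the scene. Friction and masses are not known exactly. Their poses are not given: they have to be found in the camera images.
- finger_roll_1: Crusty golden-brown long finger roll, rigid, 112 mm long along its own x axis, 37 mm wide (y), 38 mm high, sides upright and parallel, rounded ends and top with three slanting scores, about 70 g. Origin at the centre of its underside, z up. Starts loose on the bench.
- finger_roll_2: Crusty golden-brown long finger roll, rigid, 112 mm long along its own x axis, 37 mm wide (y), 38 mm high, sides upright and parallel, rounded ends and top with three slanting scores, about 70 g. Origin at the centre of its underside, z up. Starts loose on the bench. The same as finger_roll_1.
- round_roll_1: Crusty golden-brown round roll, rigid, 58 mm in diameter, 42 mm high, upright sides from 7 to 27 mm height, domed top with a five-armed star of scores, about 60 g. Origin at the centre of its underside, z up; any yaw. Starts loose on the bench.
- round_roll_2: Crusty golden-brown round roll, rigid, 58 mm in diameter, 42 mm high, upright sides from 7 to 27 mm height, domed top with a five-armed star of scores, about 60 g. Origin at the centre of its underside, z up; any yaw. Starts loose on the bench. The same as round_roll_1.
- square_roll: Crusty golden-brown square roll, rigid, 56 x 56 mm (sides along its x and y axes), 36 mm high, flat top with a pale floured square, about 65 g. Origin at the centre of its underside, z up. Starts loose on the bench.
- oblong_tin: Shallow open oblong (rectangular) tin for the finger rolls, 160 mm along its own x axis and 210 mm along its own y axis (its length) outside, 152 x 202 mm inside. The two finger rolls fit side by side, 32 mm either side of the centre line, with room for gripper fingers. Dark steel, 20 mm high, walls 4 mm thick, floor 4 mm thick; fixed to the bench, does not move. Origin at the centre of its underside, z up.
- round_tin: Shallow open round tin for the round rolls, 190 mm outside diameter, 182 mm inside. The two round rolls fit side by side, each 38 mm from the centre. Dark steel, 20 mm high, walls 4 mm thick, floor 4 mm thick; fixed to the bench, does not move. Origin at the centre of its underside, z up.
- square_tin: Shallow open square tin for the square roll, the smallest tin, 130 x 130 mm outside, 122 x 122 mm inside, sides along its x and y axes. Dark steel, 20 mm high, walls 4 mm thick, floor 4 mm thick; fixed to the bench, does not move. Origin at the centre of its underside, z up.
- nozzle: Bystander: small aluminium icing nozzle, a cone 28 mm across its foot and 36 mm high, 30 g, standing loose among the rolls; leave it alone. Origin at the centre of its underside.
- cutter: Bystander: small round brass cutter, a ring 32 mm in diameter and 26 mm high, 30 g, standing loose among the rolls; leave it alone. Origin at the centre of its underside.
Not all that is in view belongs to the job. Leave any black or white look-alike of the finger_roll_1 alone.

How it is judged:
At the end, for the whole second after the job is handed in: Finger rolls within 62 mm (each tin axis) of the oblong tin's centre and 0.35 rad of its length; round rolls within 66 mm of the round tin's centre; square roll within 38 mm (each axis) of the square tin's; all upright to 0.2 rad, underside under 10 mm above the tin's underside, at rest (x of finger_roll_1 in the frame of oblong_tin between -0.062 and 0.062 m and y of finger_roll_1 in the frame of oblong_tin between -0.062 and 0.062 m and z of finger_roll_1 in the frame of oblong_tin between 0 and 0.01 m and angle between each of finger_roll_1, finger_roll_2, round_roll_1, round_roll_2, square_roll's own z axis and vertical below 0.2 rad and linear speed of each of finger_roll_1, finger_roll_2, round_roll_1, round_roll_2, square_roll below 0.02 m/s and angular speed of each of finger_roll_1, finger_roll_2, round_roll_1, round_roll_2, square_roll below 0.3 rad/s and angle between the x axis of each of finger_roll_1, finger_roll_2 and the y axis of oblong_tin, either way round below 0.35 rad and x of finger_roll_2 in the frame of oblong_tin between -0.062 and 0.062 m and y of finger_roll_2 in the frame of oblong_tin between -0.062 and 0.062 m and z of finger_roll_2 in the frame of oblong_tin between 0 and 0.01 m and horizontal distance between each of round_roll_1, round_roll_2 and round_tin below 0.066 m and z of round_roll_1 in the frame of round_tin between 0 and 0.01 m and z of round_roll_2 in the frame of round_tin between 0 and 0.01 m and x of square_roll in the frame of square_tin between -0.038 and 0.038 m and y of square_roll in the frame of square_tin between -0.038 and 0.038 m and z of square_roll in the frame of square_tin between 0 and 0.01 m); the robot touches nothing.
It fails at once if a roll is dropped or thrown (moves faster than 0.7 m/s, a fall of about 25 mm, with no finger on it) ((linear speed of finger_roll_1 above 0.7 m/s and contact force between finger_roll_1 and the fingers below 0.05 N) or (linear speed of finger_roll_2 above 0.7 m/s and contact force between finger_roll_2 and the fingers below 0.05 N) or (linear speed of round_roll_1 above 0.7 m/s and contact force between round_roll_1 and the fingers below 0.05 N) or (linear speed of round_roll_2 above 0.7 m/s and contact force between round_roll_2 and the fingers below 0.05 N) or (linear speed of square_roll above 0.7 m/s and contact force between square_roll and the fingers below 0.05 N)).
It fails at once if the nozzle is knocked over or shifted by more than 25 mm (distance of nozzle from where it was at the start of the episode above 0.025 m or angle between nozzle's own z axis and vertical above 0.5 rad).
It fails at once if the cutter is knocked over or shifted by more than 25 mm (distance of cutter from where it was at the start of the episode above 0.025 m or angle between cutter's own z axis and vertical above 0.5 rad).
It also fails if it takes over 128 s, if anything falls off the work surface, if the arm or the gripper's body presses on something with over 40 N, if the wrist force passes 120 N, or if a joint passes its speed limit or range.

## Working session

There is one attempt and no reset: what is moved stays moved. The work goes in short steps, Python scripts to look and compute and a tool call to move; the robot and the scene stay as the last step left them, time stands still between calls to the robot, and variables do not carry over. Pictures are saved under pics/ and viewed, at most 14 in all, crops included, and the job is handed in when it is done.

Besides the shell and the picture viewer there is one more tool, called after ">>>" in YAML: its name, and indented under it one key for each argument. apply_moves: Moves the arm, as the interface text tells. Its arguments: {"type":"object","properties":{"moves":{"type":"array"}},"required":["moves"]}

```bash
mkdir -p pics; cat > h.py <<'E'
import numpy as np, cv2
from bench import ctrl
def world(cam, depth, mask):
    p=ctrl.camera_params(cam); K=np.array(p['K']); d=np.array(p['dist'],float); T=np.array(p['cam_to_world'])
    r,c=np.nonzero(mask&(depth>0)); 
    u=cv2.undistortPoints(np.stack([c,r],1).astype(np.float64)[:,None],K,d)[:,0]
    z=depth[r,c]; P=np.c_[u*z[:,None],z]
    return P@T[:3,:3].T+T[:3,3]
E
python3 - <<'E'
from h import *
print(ctrl.get_obs()['time_s'],ctrl.get_obs()['eef_rot'])
for c in ("scene","top"):
    im,d=ctrl.camera(c); cv2.imwrite(f'pics/{c}0.png',im[...,::-1]); np.save(c+'_d.npy',d); np.save(c+'_i.npy',im)
    print(c,np.round(ctrl.camera_params(c)['cam_to_world'],3).tolist())
    for n in ("finger_roll_1","round_roll_1","square_roll","oblong_tin","round_tin","square_tin","nozzle","cutter"):
        for o in ctrl.outline_of(c,n):
            m=o['region']; P=world(c,d,m)
            if len(P)<10: continue
            zt=np.percentile(P[:,2],95)
            top=P[P[:,2]>zt-0.012].astype(np.float32)
            (cx,cy),(w,h),a=cv2.minAreaRect((top[:,:2]*1000).astype(np.float32))
            print(n,round(o['score'],2),np.round(o['position']).tolist(),m.sum(),'zt',round(float(zt),4),'med',np.round(np.median(top[:,:2],0),4),'rect',round(cx),round(cy),round(w),round(h),round(a,1))
E
```

```text
0.0 [-8.73638761e-04  9.82398968e-01  1.86792677e-01  1.18511037e-05]
scene [[-0.121, 0.745, -0.656, 1.266], [0.993, 0.083, -0.089, 0.008], [-0.012, -0.662, -0.749, 1.0], [0.0, 0.0, 0.0, 1.0]]
finger_roll_1 0.84 [109.0, 182.0] 562 zt 0.0404 med [ 0.4239 -0.5319] rect 420 -532 37 106 60.6
finger_roll_1 0.79 [193.0, 134.0] 372 zt 0.0406 med [ 0.2119 -0.3263] rect 208 -328 107 35 46.1
finger_roll_1 0.56 [346.0, 220.0] 531 zt 0.0398 med [0.4808 0.1263] rect 476 127 102 35 9.5
round_roll_1 0.82 [302.0, 204.0] 371 zt 0.0434 med [0.4482 0.0125] rect 444 12 49 52 32.0
round_roll_1 0.23 [247.0, 205.0] 480 zt 0.0405 med [ 0.4632 -0.1361] rect 458 -137 106 33 11.9
square_roll 0.85 [386.0, 278.0] 661 zt 0.0396 med [0.6495 0.2253] rect 646 225 57 57 5.5
oblong_tin 0.92 [180.0, 195.0] 3744 zt 0.0203 med [ 0.4365 -0.3348] rect 425 -332 212 165 81.9
oblong_tin 0.42 [429.0, 224.0] 3472 zt 0.0197 med [0.4475 0.3449] rect 448 348 189 190 31.3
oblong_tin 0.35 [247.0, 204.0] 434 zt 0.0405 med [ 0.4652 -0.136 ] rect 461 -137 101 33 11.9
square_tin 0.6 [290.0, 276.0] 2772 zt 0.0198 med [0.6608 0.0069] rect
[... 793 characters left out ...]
.61 [288.0, 130.0] 215 zt 0.0449 med [ 0.6486 -0.2329] rect 650 -233 50 47 46.5
round_roll_1 0.54 [159.0, 136.0] 289 zt 0.04 med [0.6439 0.2228] rect 645 225 54 56 6.2
square_roll 0.73 [159.0, 133.0] 290 zt 0.0399 med [0.6438 0.2224] rect 645 225 54 55 6.2
oblong_tin 0.63 [319.0, 194.0] 2881 zt 0.0197 med [ 0.4356 -0.344 ] rect 426 -335 214 160 81.7
round_tin 0.67 [119.0, 187.0] 2416 zt 0.0193 med [0.4451 0.3519] rect 449 347 189 184 89.1
square_tin 0.56 [221.0, 130.0] 1485 zt 0.0209 med [0.651  0.0103] rect 653 5 131 130 0.0
nozzle 0.51 [272.0, 158.0] 31 zt 0.038 med [ 0.5435 -0.169 ] rect 545 -170 15 16 43.1
cutter 0.5 [173.0, 157.0] 14 zt 0.0276 med [0.5564 0.1752] rect 548 170 29 14 34.4
```

```bash
python3 -c "
import cv2
a=cv2.imread('pics/scene0.png');b=cv2.imread('pics/top0.png')
cv2.imwrite('pics/s0.png',cv2.resize(a,(800,600)));cv2.imwrite('pics/t0.png',cv2.resize(b,(800,600)))"
```

```text
(no output)
```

View pics/s0.png

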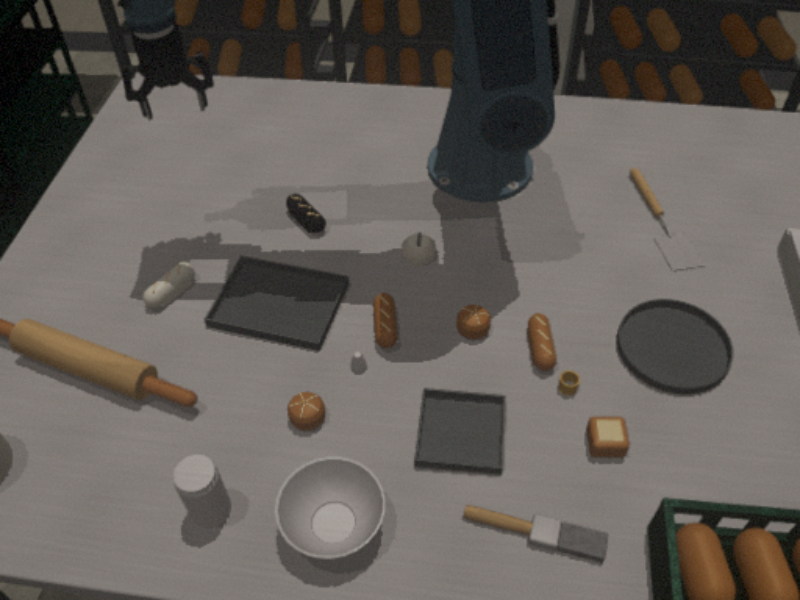

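View pics/t0.png

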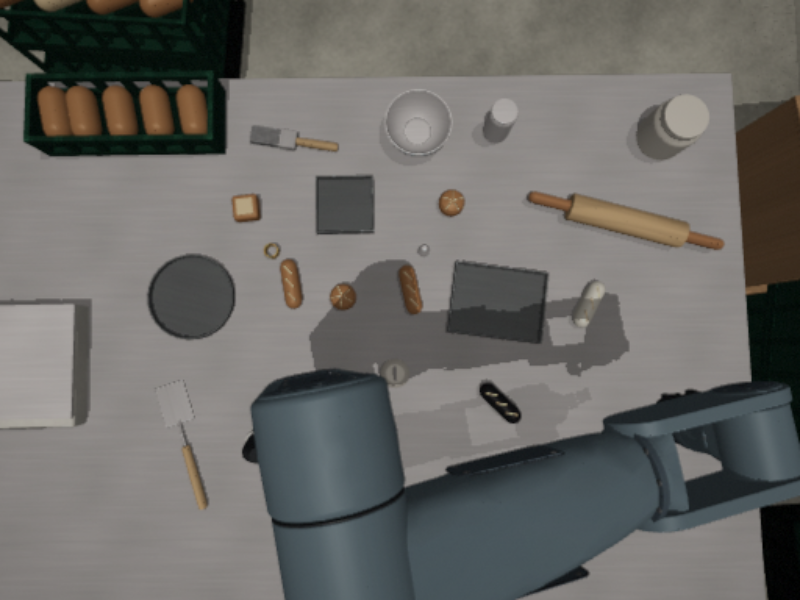

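Scene view (800x600): golden finger rolls at (386,320) and (541,340), round rolls (473,321) and (306,410), square roll (608,436), nozzle (358,362), cutter (568,381). The black (305,213) and white (168,286) look-alikes are to be left. The networks agree from both cameras to about 4 mm, with heights about 2 mm over nominal.

```bash
cat > plan.py <<'E'
# usage: plan.py "x y z yaw jaw rows_min" ...   (mm, deg); prints rows from the measured pose
import sys, math, numpy as np
from scipy.spatial.transform import Rotation as Ro
from bench import ctrl
o=ctrl.get_obs(); p=np.array(o['eef_pos'])*1000; w,x,y,z=o['eef_rot']; R=Ro.from_quat([x,y,z,w])
def goalR(yaw): return Ro.from_euler('z',yaw,degrees=True)*Ro.from_euler('x',180,degrees=True)
ax=R.as_matrix()[:,0]; print('t',round(o['time_s'],2),'at',p.round(1),'yaw',round(math.degrees(math.atan2(ax[1],ax[0])),1),'q6',round(o['q'][5],2))
n=0
for s in sys.argv[1:]:
    gx,gy,gz,yaw,jaw,k=map(float,s.split()); g=np.array([gx,gy,gz]); G=goalR(yaw)
    k=int(max(k,math.ceil(np.linalg.norm(g-p)/50),math.ceil((R.inv()*G).magnitude()/math.radians(10.5)),1))
    for i in range(k):
        d=np.round(R.inv().apply((g-p)/(k-i)),0 if k-i>1 else 1)
        r=np.round(np.degrees((R.inv()*G).as_rotvec()/(k-i)),1)
        p=p+R.apply(d); R=R*Ro.from_rotvec(np.radians(r))
        if n%5==0: print('--')
        print('{"jaw":%g,"offset":%s,"rot":%s}'%(jaw,d.tolist(),r.tolist())); n+=1
E
python3 plan.py "457 -138 110 11.7 0.8 1" "457 -138 110 11.7 0.8 1"
```

```text
t 0.9 at [ 211.1 -534.9  231.3] yaw 21.5 q6 -0.21
--
{"jaw":0.8,"offset":[37.0, -28.0, 12.0],"rot":[0.0, -0.0, 1.0]}
{"jaw":0.8,"offset":[37.0, -29.0, 12.0],"rot":[0.0, -0.0, 1.0]}
{"jaw":0.8,"offset":[36.0, -29.0, 12.0],"rot":[0.0, -0.0, 1.0]}
{"jaw":0.8,"offset":[36.0, -30.0, 12.0],"rot":[0.0, -0.0, 1.0]}
{"jaw":0.8,"offset":[36.0, -30.0, 12.0],"rot":[0.0, -0.0, 1.0]}
--
{"jaw":0.8,"offset":[35.0, -31.0, 12.0],"rot":[0.0, -0.0, 1.0]}
{"jaw":0.8,"offset":[34.0, -32.0, 12.0],"rot":[0.0, -0.0, 1.0]}
{"jaw":0.8,"offset":[34.0, -32.0, 12.0],"rot":[0.0, -0.0, 0.9]}
{"jaw":0.8,"offset":[33.0, -33.0, 13.0],"rot":[0.0, -0.0, 1.0]}
{"jaw":0.8,"offset":[33.1, -33.0, 12.3],"rot":[0.0, -0.0, 0.9]}
--
{"jaw":0.8,"offset":[0.0, -0.0, 0.0],"rot":[0.0, -0.0, 0.0]}
```

>>> apply_moves:
  moves:
    - {"jaw": 0.8, "offset": [37, -28, 12], "rot": [0, 0, 1]}
    - {"jaw": 0.8, "offset": [37, -29, 12], "rot": [0, 0, 1]}
    - {"jaw": 0.8, "offset": [36, -29, 12], "rot": [0, 0, 1]}
    - {"jaw": 0.8, "offset": [36, -30, 12], "rot": [0, 0, 1]}
    - {"jaw": 0.8, "offset": [36, -30, 12], "rot": [0, 0, 1]}

```text
time_s: 1.52
eef_pos: [0.3344, -0.3352, 0.1712]
eef_rot: [0.0, 0.99, 0.143, 0.0]
wrist_force: [0.5, -0.1, 0.4]
opening: 0.803
grasp_force: 0.0
```

>>> apply_moves:
  moves:
    - {"jaw": 0.8, "offset": [35, -31, 12], "rot": [0, 0, 1]}
    - {"jaw": 0.8, "offset": [34, -32, 12], "rot": [0, 0, 1]}
    - {"jaw": 0.8, "offset": [34, -32, 12], "rot": [0, 0, 1]}
    - {"jaw": 0.8, "offset": [33, -33, 13], "rot": [0, 0, 1]}
    - {"jaw": 0.8, "offset": [33, -33, 12], "rot": [0, 0, 1]}

```text
time_s: 2.15
eef_pos: [0.4578, -0.1369, 0.1102]
eef_rot: [0.0, 0.995, 0.1, 0.0]
wrist_force: [0.5, -0.7, 0.1]
opening: 0.802
grasp_force: 0.0
```

>>> apply_moves:
  moves:
    - {"jaw": 0.8, "offset": [0, 0, 0], "rot": [0, 0, 0]}
    - {"jaw": 0.8, "offset": [0, 0, 0], "rot": [0, 0, 0]}
    - {"jaw": 0.8, "offset": [0, 0, 0], "rot": [0, 0, 0]}
    - {"jaw": 0.8, "offset": [0, 0, 0], "rot": [0, 0, 0]}
    - {"jaw": 0.8, "offset": [0, 0, 0], "rot": [0, 0, 0]}

```text
time_s: 2.78
eef_pos: [0.4569, -0.1388, 0.1105]
eef_rot: [0.0, 0.995, 0.1, 0.0]
wrist_force: [0.1, -0.0, -0.6]
opening: 0.803
grasp_force: 0.0
```

>>> apply_moves:
  moves:
    - {"jaw": 0.8, "offset": [0, 0, 30], "rot": [0, 0, 0]}
    - {"jaw": 0.8, "offset": [0, 0, 35], "rot": [0, 0, 0]}
    - {"jaw": 0.8, "offset": [0, 0, 30], "rot": [0, 0, 0]}
    - {"jaw": 0.8, "offset": [0, 0, 12], "rot": [0, 0, 0]}
    - {"jaw": 0.8, "offset": [0, 0, 0], "rot": [0, 0, 0]}

```text
time_s: 3.4
eef_pos: [0.4567, -0.1381, 0.003]
eef_rot: [-0.0, 0.995, 0.1, -0.001]
wrist_force: [0.8, -0.3, 1.2]
opening: 0.798
grasp_force: 0.0
```

>>> apply_moves:
  moves:
    - {"jaw": 0, "offset": [0, 0, 0], "rot": [0, 0, 0]}
    - {"jaw": 0, "offset": [0, 0, 0], "rot": [0, 0, 0]}
    - {"jaw": 0, "offset": [0, 0, 0], "rot": [0, 0, 0]}
    - {"jaw": 0, "offset": [0, 0, 0], "rot": [0, 0, 0]}
    - {"jaw": 0, "offset": [0, 0, 0], "rot": [0, 0, 0]}

```text
time_s: 4.03
eef_pos: [0.4583, -0.1388, 0.0048]
eef_rot: [0.001, 0.995, 0.101, 0.001]
wrist_force: [-0.4, -0.1, 6.7]
opening: 0.418
grasp_force: 61.6
```

```bash
python3 plan.py "457 -138 85 11.7 0 2" "457 -338 85 81.8 0 7" "457 -338 85 81.8 0 1"
```

```text
t 4.03 at [ 458.3 -138.8    4.8] yaw 11.5 q6 0.83
--
{"jaw":0,"offset":[-0.0, -0.0, -40.0],"rot":[0.1, -0.1, -0.1]}
{"jaw":0,"offset":[-1.0, -1.0, -40.2],"rot":[0.0, -0.0, -0.1]}
{"jaw":0,"offset":[-6.0, 28.0, 0.0],"rot":[0.0, -0.0, -10.0]}
{"jaw":0,"offset":[-11.0, 27.0, 0.0],"rot":[0.0, -0.0, -10.0]}
{"jaw":0,"offset":[-15.0, 24.0, 0.0],"rot":[0.0, -0.0, -10.0]}
--
{"jaw":0,"offset":[-19.0, 21.0, 0.0],"rot":[0.0, -0.0, -10.0]}
{"jaw":0,"offset":[-22.0, 18.0, 0.0],"rot":[0.0, -0.0, -10.0]}
{"jaw":0,"offset":[-25.0, 14.0, 0.0],"rot":[0.0, 0.0, -10.0]}
{"jaw":0,"offset":[-27.2, 8.7, 0.0],"rot":[0.0, 0.0, -10.1]}
{"jaw":0,"offset":[0.0, -0.0, 0.0],"rot":[0.0, 0.0, 0.0]}
```

>>> apply_moves:
  moves:
    - {"jaw": 0, "offset": [0, 0, -20], "rot": [0, 0, 0]}
    - {"jaw": 0, "offset": [0, 0, -35], "rot": [0, 0, 0]}
    - {"jaw": 0, "offset": [0, 0, -25], "rot": [0, 0, 0]}
    - {"jaw": 0, "offset": [-6, 28, 0], "rot": [0, 0, -10]}
    - {"jaw": 0, "offset": [-11, 27, 0], "rot": [0, 0, -10]}

```text
time_s: 4.65
eef_pos: [0.4569, -0.1966, 0.0844]
eef_rot: [0.001, 0.961, 0.275, 0.001]
wrist_force: [0.6, -0.2, -0.0]
opening: 0.422
grasp_force: 60.8
```

>>> apply_moves:
  moves:
    - {"jaw": 0, "offset": [-15, 24, 0], "rot": [0, 0, -10]}
    - {"jaw": 0, "offset": [-19, 21, 0], "rot": [0, 0, -10]}
    - {"jaw": 0, "offset": [-22, 18, 0], "rot": [0, 0, -10]}
    - {"jaw": 0, "offset": [-25, 14, 0], "rot": [0, 0, -10]}
    - {"jaw": 0, "offset": [-27, 9, 0], "rot": [0, 0, -10]}

```text
time_s: 5.28
eef_pos: [0.4567, -0.339, 0.0837]
eef_rot: [0.0, 0.755, 0.655, 0.0]
wrist_force: [0.3, -0.2, -0.5]
opening: 0.417
grasp_force: 60.7
```

>>> apply_moves:
  moves:
    - {"jaw": 0, "offset": [0, 0, 0], "rot": [0, 0, 0]}
    - {"jaw": 0, "offset": [0, 0, 0], "rot": [0, 0, 0]}
    - {"jaw": 0, "offset": [0, 0, 20], "rot": [0, 0, 0]}
    - {"jaw": 0, "offset": [0, 0, 20], "rot": [0, 0, 0]}
    - {"jaw": 0, "offset": [0, 0, 0], "rot": [0, 0, 0]}

```text
time_s: 5.9
eef_pos: [0.4557, -0.3357, 0.0418]
eef_rot: [-0.002, 0.757, 0.653, 0.0]
wrist_force: [-0.3, 0.2, -0.6]
opening: 0.42
grasp_force: 60.7
```

>>> apply_moves:
  moves:
    - {"jaw": 0, "offset": [0, 0, 14], "rot": [0, 0, 0]}
    - {"jaw": 0, "offset": [0, 0, 11], "rot": [0, 0, 0]}
    - {"jaw": 0, "offset": [0, 0, 5], "rot": [0, 0, 0]}
    - {"jaw": 0, "offset": [0, 0, 2], "rot": [0, 0, 0]}
    - {"jaw": 0, "offset": [0, 0, 0], "rot": [0, 0, 0]}

```text
time_s: 6.52
eef_pos: [0.4567, -0.3382, 0.0113]
eef_rot: [0.0, 0.757, 0.653, 0.0]
wrist_force: [0.1, 0.8, -1.2]
opening: 0.418
grasp_force: 60.7
```

>>> apply_moves:
  moves:
    - {"jaw": 0, "offset": [0, 0, 1], "rot": [0, 0, 0]}
    - {"jaw": 0, "offset": [0, 0, 1], "rot": [0, 0, 0]}
    - {"jaw": 0, "offset": [0, 0, 0], "rot": [0, 0, 0]}
    - {"jaw": 0, "offset": [0, 0, 0], "rot": [0, 0, 0]}
    - {"jaw": 0, "offset": [0, 0, 0], "rot": [0, 0, 0]}

```text
time_s: 7.15
eef_pos: [0.4567, -0.3381, 0.0093]
eef_rot: [0.0, 0.757, 0.653, 0.0]
wrist_force: [0.0, 0.0, -0.6]
opening: 0.419
grasp_force: 60.7
```

>>> apply_moves:
  moves:
    - {"jaw": 0, "offset": [0, 0, 1], "rot": [0, 0, 0]}
    - {"jaw": 0, "offset": [0, 0, 0], "rot": [0, 0, 0]}
    - {"jaw": 0.5, "offset": [0, 0, 0], "rot": [0, 0, 0]}
    - {"jaw": 0.56, "offset": [0, 0, 0], "rot": [0, 0, 0]}
    - {"jaw": 0.56, "offset": [0, 0, 0], "rot": [0, 0, 0]}

```text
time_s: 7.78
eef_pos: [0.4566, -0.338, 0.0081]
eef_rot: [-0.0, 0.757, 0.653, 0.0]
wrist_force: [0.1, -0.7, -0.0]
opening: 0.561
grasp_force: 0.0
```

>>> apply_moves:
  moves:
    - {"jaw": 0.56, "offset": [0, 0, -10], "rot": [0, 0, 0]}
    - {"jaw": 0.56, "offset": [0, 0, -20], "rot": [0, 0, 0]}
    - {"jaw": 0.56, "offset": [0, 0, -30], "rot": [0, 0, 0]}
    - {"jaw": 0.56, "offset": [0, 0, -40], "rot": [0, 0, 0]}
    - {"jaw": 0.8, "offset": [0, 0, 0], "rot": [0, 0, 0]}

```text
time_s: 8.4
eef_pos: [0.459, -0.3405, 0.1138]
eef_rot: [0.005, 0.757, 0.653, 0.0]
wrist_force: [0.1, -0.8, -0.6]
opening: 0.755
grasp_force: 0.0
```

```bash
python3 plan.py "474 126 110 9 0.8 14" ; python3 - <<'E'
from h import *
im,d=ctrl.camera('scene'); cv2.imwrite('pics/s1.png',cv2.resize(im[100:330,60:480,::-1],(800,438)))
E
```

```text
t 8.4 at [ 459.  -340.5  113.8] yaw 81.5 q6 -0.7
--
{"jaw":0.8,"offset":[33.0, -4.0, 0.0],"rot":[0.0, 0.0, 5.2]}
{"jaw":0.8,"offset":[33.0, -7.0, 0.0],"rot":[0.0, 0.0, 5.2]}
{"jaw":0.8,"offset":[32.0, -10.0, 0.0],"rot":[0.0, -0.0, 5.2]}
{"jaw":0.8,"offset":[31.0, -13.0, 0.0],"rot":[0.1, -0.0, 5.2]}
{"jaw":0.8,"offset":[30.0, -15.0, 0.0],"rot":[0.0, -0.0, 5.2]}
--
{"jaw":0.8,"offset":[28.0, -18.0, 0.0],"rot":[0.0, -0.0, 5.2]}
{"jaw":0.8,"offset":[26.0, -20.0, 0.0],"rot":[0.1, -0.0, 5.2]}
{"jaw":0.8,"offset":[24.0, -23.0, 0.0],"rot":[0.0, -0.0, 5.2]}
{"jaw":0.8,"offset":[22.0, -25.0, 0.0],"rot":[0.1, -0.0, 5.2]}
{"jaw":0.8,"offset":[20.0, -27.0, 0.0],"rot":[0.0, -0.0, 5.1]}
--
{"jaw":0.8,"offset":[18.0, -28.0, 0.0],"rot":[0.1, -0.0, 5.2]}
{"jaw":0.8,"offset":[15.0, -30.0, 1.0],"rot":[0.0, -0.0, 5.1]}
{"jaw":0.8,"offset":[12.0, -31.0, 0.0],"rot":[0.1, -0.0, 5.2]}
{"jaw":0.8,"offset":[9.1, -31.6, 0.6],"rot":[0.0, -0.0, 5.1]}
```

View pics/s1.png

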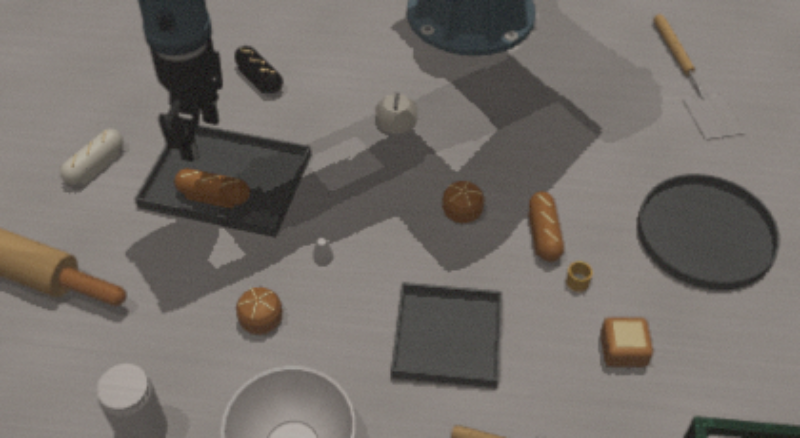

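The crop shows finger roll 1 lying flat along the front half of the oblong tin (211,187), with everything else undisturbed.

>>> apply_moves:
  moves:
    - {"jaw": 0.8, "offset": [33, -4, 0], "rot": [0, 0, 5.2]}
    - {"jaw": 0.8, "offset": [33, -7, 0], "rot": [0, 0, 5.2]}
    - {"jaw": 0.8, "offset": [32, -10, 0], "rot": [0, 0, 5.2]}
    - {"jaw": 0.8, "offset": [31, -13, 0], "rot": [0, 0, 5.2]}
    - {"jaw": 0.8, "offset": [30, -15, 0], "rot": [0, 0, 5.2]}

```text
time_s: 9.07
eef_pos: [0.4611, -0.169, 0.1078]
eef_rot: [-0.001, 0.886, 0.464, -0.0]
wrist_force: [1.2, -0.0, -0.2]
opening: 0.798
grasp_force: 0.0
```

>>> apply_moves:
  moves:
    - {"jaw": 0.8, "offset": [28, -18, 0], "rot": [0, 0, 5.2]}
    - {"jaw": 0.8, "offset": [26, -20, 0], "rot": [0, 0, 5.2]}
    - {"jaw": 0.8, "offset": [24, -23, 0], "rot": [0, 0, 5.2]}
    - {"jaw": 0.8, "offset": [22, -25, 0], "rot": [0, 0, 5.2]}
    - {"jaw": 0.8, "offset": [20, -27, 0], "rot": [0, 0, 5.1]}

```text
time_s: 9.7
eef_pos: [0.4658, -0.0031, 0.1079]
eef_rot: [-0.0, 0.967, 0.254, -0.001]
wrist_force: [-0.1, 0.6, 0.4]
opening: 0.799
grasp_force: 0.0
```

>>> apply_moves:
  moves:
    - {"jaw": 0.8, "offset": [18, -28, 0], "rot": [0, 0, 5.2]}
    - {"jaw": 0.8, "offset": [15, -30, 0], "rot": [0, 0, 5.1]}
    - {"jaw": 0.8, "offset": [12, -31, 0], "rot": [0, 0, 5.2]}
    - {"jaw": 0.8, "offset": [9, -32, 0], "rot": [0, 0, 5.1]}
    - {"jaw": 0.8, "offset": [0, 0, 0], "rot": [0, 0, 0]}

```text
time_s: 10.32
eef_pos: [0.4707, 0.1305, 0.1078]
eef_rot: [-0.0, 0.997, 0.08, -0.001]
wrist_force: [-0.2, -0.1, -0.5]
opening: 0.799
grasp_force: 0.0
```

```bash
python3 plan.py "474 126 50 9 0.8 1"
```

```text
t 10.32 at [470.7 130.5 107.8] yaw 9.2 q6 1.44
--
{"jaw":0.8,"offset":[1.0, 3.0, 29.0],"rot":[-0.0, 0.0, 0.1]}
{"jaw":0.8,"offset":[1.6, 2.0, 28.8],"rot":[-0.0, 0.1, 0.1]}
```

>>> apply_moves:
  moves:
    - {"jaw": 0.8, "offset": [1, 2, 30], "rot": [0, 0, 0]}
    - {"jaw": 0.8, "offset": [2, 2, 30], "rot": [0, 0, 0]}
    - {"jaw": 0.8, "offset": [0, 0, 30], "rot": [0, 0, 0]}
    - {"jaw": 0.8, "offset": [0, 0, 13], "rot": [0, 0, 0]}
    - {"jaw": 0.8, "offset": [0, 0, 0], "rot": [0, 0, 0]}

```text
time_s: 10.95
eef_pos: [0.4743, 0.1249, 0.0046]
eef_rot: [-0.0, 0.997, 0.079, -0.001]
wrist_force: [0.2, 0.5, -0.6]
opening: 0.805
grasp_force: 0.0
```

>>> apply_moves:
  moves:
    - {"jaw": 0, "offset": [0, 0, 0], "rot": [0, 0, 0]}
    - {"jaw": 0, "offset": [0, 0, 0], "rot": [0, 0, 0]}
    - {"jaw": 0, "offset": [0, 0, 0], "rot": [0, 0, 0]}
    - {"jaw": 0, "offset": [0, 0, 0], "rot": [0, 0, 0]}
    - {"jaw": 0, "offset": [0, 0, 0], "rot": [0, 0, 0]}

```text
time_s: 11.58
eef_pos: [0.4765, 0.1255, 0.0068]
eef_rot: [0.0, 0.997, 0.079, 0.001]
wrist_force: [-0.4, -0.4, 7.5]
opening: 0.413
grasp_force: 61.7
```

```bash
python3 plan.py "474 126 85 9 0 3" "394 -329 85 81.8 0 17" 
```

```text
t 11.57 at [476.5 125.5   6.8] yaw 9.1 q6 1.43
--
{"jaw":0,"offset":[-1.0, -0.0, -26.0],"rot":[0.0, -0.1, 0.0]}
{"jaw":0,"offset":[-1.0, -0.0, -26.0],"rot":[0.0, -0.0, 0.0]}
{"jaw":0,"offset":[-0.3, -0.9, -26.2],"rot":[0.0, -0.1, 0.1]}
{"jaw":0,"offset":[-9.0, 26.0, 0.0],"rot":[0.0, 0.0, -4.3]}
{"jaw":0,"offset":[-11.0, 25.0, 0.0],"rot":[-0.0, 0.0, -4.3]}
--
{"jaw":0,"offset":[-13.0, 24.0, 0.0],"rot":[-0.0, 0.0, -4.3]}
{"jaw":0,"offset":[-14.0, 23.0, 0.0],"rot":[-0.0, 0.0, -4.3]}
{"jaw":0,"offset":[-16.0, 22.0, 0.0],"rot":[-0.0, 0.0, -4.3]}
{"jaw":0,"offset":[-18.0, 21.0, 0.0],"rot":[-0.0, 0.0, -4.3]}
{"jaw":0,"offset":[-19.0, 19.0, 0.0],"rot":[-0.0, 0.0, -4.3]}
--
{"jaw":0,"offset":[-20.0, 18.0, 0.0],"rot":[-0.0, 0.0, -4.3]}
{"jaw":0,"offset":[-22.0, 16.0, 0.0],"rot":[-0.0, 0.0, -4.3]}
{"jaw":0,"offset":[-23.0, 15.0, 0.0],"rot":[-0.0, 0.0, -4.3]}
{"jaw":0,"offset":[-24.0, 13.0, 0.0],"rot":[-0.0, 0.0, -4.3]}
{"jaw":0,"offset":[-25.0, 11.0, 0.0],"rot":[-0.0, 0.0, -4.3]}
--
{"jaw":0,"offset":[-25.0, 9.0, 0.0],"rot":[-0.0, 0.0, -4.2]}
{"jaw":0,"offset":[-26.0, 7.0, 0.0],"rot":[-0.0, 0.0, -4.3]}
{"jaw":0,"offset":[-27.0, 5.0, 0.0],"rot":[-0.0, 0.0, -4.2]}
{"jaw":0,"offset":[-27.0, 3.0, 0.0],"rot":[-0.0, 0.0, -4.3]}
{"jaw":0,"offset":[-26.9, 1.6, 0.3],"rot":[-0.0, 0.0, -4.2]}
```

>>> apply_moves:
  moves:
    - {"jaw": 0, "offset": [-1, 0, -22], "rot": [0, 0, 0]}
    - {"jaw": 0, "offset": [-1, 0, -32], "rot": [0, 0, 0]}
    - {"jaw": 0, "offset": [0, -1, -30], "rot": [0, 0, 0]}
    - {"jaw": 0, "offset": [-9, 26, 0], "rot": [0, 0, -4.3]}
    - {"jaw": 0, "offset": [-11, 25, 0], "rot": [0, 0, -4.3]}

```text
time_s: 12.2
eef_pos: [0.4636, 0.0718, 0.0903]
eef_rot: [0.0, 0.988, 0.155, 0.001]
wrist_force: [-0.1, -0.5, -0.7]
opening: 0.415
grasp_force: 60.9
```

>>> apply_moves:
  moves:
    - {"jaw": 0, "offset": [-13, 24, 0], "rot": [0, 0, -4.3]}
    - {"jaw": 0, "offset": [-14, 23, 0], "rot": [0, 0, -4.3]}
    - {"jaw": 0, "offset": [-16, 22, 0], "rot": [0, 0, -4.3]}
    - {"jaw": 0, "offset": [-18, 21, 0], "rot": [0, 0, -4.3]}
    - {"jaw": 0, "offset": [-19, 19, 0], "rot": [0, 0, -4.3]}

```text
time_s: 12.82
eef_pos: [0.4395, -0.0626, 0.0898]
eef_rot: [0.0, 0.942, 0.336, 0.0]
wrist_force: [-0.6, -0.3, -0.6]
opening: 0.416
grasp_force: 60.9
```

>>> apply_moves:
  moves:
    - {"jaw": 0, "offset": [-20, 18, 0], "rot": [0, 0, -4.3]}
    - {"jaw": 0, "offset": [-22, 16, 0], "rot": [0, 0, -4.3]}
    - {"jaw": 0, "offset": [-23, 15, 0], "rot": [0, 0, -4.3]}
    - {"jaw": 0, "offset": [-24, 13, 0], "rot": [0, 0, -4.3]}
    - {"jaw": 0, "offset": [-25, 11, 0], "rot": [0, 0, -4.3]}

```text
time_s: 13.45
eef_pos: [0.4167, -0.1969, 0.0898]
eef_rot: [0.0, 0.863, 0.506, 0.0]
wrist_force: [-0.4, -0.0, -0.4]
opening: 0.415
grasp_force: 60.9
```

>>> apply_moves:
  moves:
    - {"jaw": 0, "offset": [-25, 9, 0], "rot": [0, 0, -4.2]}
    - {"jaw": 0, "offset": [-26, 7, 0], "rot": [0, 0, -4.3]}
    - {"jaw": 0, "offset": [-27, 5, 0], "rot": [0, 0, -4.2]}
    - {"jaw": 0, "offset": [-27, 3, 0], "rot": [0, 0, -4.3]}
    - {"jaw": 0, "offset": [-27, 2, 0], "rot": [0, 0, -4.2]}

```text
time_s: 14.08
eef_pos: [0.3939, -0.3301, 0.0897]
eef_rot: [0.0, 0.755, 0.656, -0.0]
wrist_force: [0.7, -0.0, -1.0]
opening: 0.417
grasp_force: 60.9
```

>>> apply_moves:
  moves:
    - {"jaw": 0, "offset": [0, 0, 0], "rot": [0, 0, 0]}
    - {"jaw": 0, "offset": [0, 0, 0], "rot": [0, 0, 0]}
    - {"jaw": 0, "offset": [0, 0, 0], "rot": [0, 0, 0]}
    - {"jaw": 0, "offset": [0, 0, 15], "rot": [0, 0, 0]}
    - {"jaw": 0, "offset": [0, 0, 0], "rot": [0, 0, 0]}

```text
time_s: 14.7
eef_pos: [0.3933, -0.3277, 0.0725]
eef_rot: [-0.002, 0.756, 0.655, 0.0]
wrist_force: [-0.2, 0.2, -0.0]
opening: 0.414
grasp_force: 60.9
```

```bash
python3 plan.py "394 -329 11 81.8 0 4" 
```

```text
t 14.7 at [ 393.3 -327.7   72.5] yaw 81.9 q6 -0.78
--
{"jaw":0,"offset":[-0.0, 0.0, 15.0],"rot":[-0.0, -0.0, 0.0]}
{"jaw":0,"offset":[-0.0, 0.0, 16.0],"rot":[-0.0, -0.0, 0.0]}
{"jaw":0,"offset":[-1.0, 1.0, 15.0],"rot":[-0.1, -0.1, 0.0]}
{"jaw":0,"offset":[-0.3, 0.0, 15.5],"rot":[-0.0, -0.0, 0.1]}
```

>>> apply_moves:
  moves:
    - {"jaw": 0, "offset": [0, 0, 20], "rot": [0, 0, 0]}
    - {"jaw": 0, "offset": [0, 0, 20], "rot": [0, 0, 0]}
    - {"jaw": 0, "offset": [-1, 0, 14], "rot": [0, 0, 0]}
    - {"jaw": 0, "offset": [0, 0, 5], "rot": [0, 0, 0]}
    - {"jaw": 0, "offset": [0, 0, 2], "rot": [0, 0, 0]}

```text
time_s: 15.32
eef_pos: [0.394, -0.3303, 0.0132]
eef_rot: [-0.0, 0.756, 0.655, 0.0]
wrist_force: [0.5, 0.5, -0.5]
opening: 0.417
grasp_force: 60.9
```

>>> apply_moves:
  moves:
    - {"jaw": 0, "offset": [0, 0, 1], "rot": [0, 0, 0]}
    - {"jaw": 0, "offset": [0, 0, 0], "rot": [0, 0, 0]}
    - {"jaw": 0, "offset": [0, 0, 0], "rot": [0, 0, 0]}
    - {"jaw": 0, "offset": [0, 0, 0], "rot": [0, 0, 0]}
    - {"jaw": 0, "offset": [0, 0, 0], "rot": [0, 0, 0]}

```text
time_s: 15.95
eef_pos: [0.3939, -0.3303, 0.0124]
eef_rot: [0.0, 0.756, 0.655, 0.0]
wrist_force: [0.3, -0.1, -0.3]
opening: 0.412
grasp_force: 60.9
```

Two mm more, release with a narrow opening, retreat, and plan for round roll 1.

>>> apply_moves:
  moves:
    - {"jaw": 0, "offset": [0, 0, 1], "rot": [0, 0, 0]}
    - {"jaw": 0, "offset": [0, 0, 1], "rot": [0, 0, 0]}
    - {"jaw": 0, "offset": [0, 0, 0.5], "rot": [0, 0, 0]}
    - {"jaw": 0.5, "offset": [0, 0, 0], "rot": [0, 0, 0]}
    - {"jaw": 0.56, "offset": [0, 0, 0], "rot": [0, 0, 0]}

```text
time_s: 16.58
eef_pos: [0.3939, -0.3302, 0.0097]
eef_rot: [-0.0, 0.756, 0.655, 0.0]
wrist_force: [1.1, 0.2, -0.7]
opening: 0.561
grasp_force: 0.0
```

>>> apply_moves:
  moves:
    - {"jaw": 0.56, "offset": [0, 0, 0], "rot": [0, 0, 0]}
    - {"jaw": 0.56, "offset": [0, 0, -10], "rot": [0, 0, 0]}
    - {"jaw": 0.56, "offset": [0, 0, -25], "rot": [0, 0, 0]}
    - {"jaw": 0.56, "offset": [0, 0, -35], "rot": [0, 0, 0]}
    - {"jaw": 0.56, "offset": [0, 0, -30], "rot": [0, 0, 0]}

```text
time_s: 17.2
eef_pos: [0.3941, -0.3305, 0.1117]
eef_rot: [0.001, 0.756, 0.655, -0.0]
wrist_force: [-0.2, 0.5, -0.5]
opening: 0.56
grasp_force: 0.0
```

```bash
python3 plan.py "443 12 105 90 1 9" 
```

```text
t 17.2 at [ 394.1 -330.5  111.7] yaw 81.8 q6 -0.79
--
{"jaw":1,"offset":[38.0, -0.0, 1.0],"rot":[0.0, 0.0, -0.9]}
{"jaw":1,"offset":[38.0, 1.0, 1.0],"rot":[0.0, 0.0, -0.9]}
{"jaw":1,"offset":[39.0, 1.0, 1.0],"rot":[0.0, 0.0, -0.9]}
{"jaw":1,"offset":[38.0, 2.0, 1.0],"rot":[0.0, 0.0, -0.9]}
{"jaw":1,"offset":[39.0, 2.0, 0.0],"rot":[0.0, 0.0, -0.9]}
--
{"jaw":1,"offset":[38.0, 3.0, 1.0],"rot":[0.0, 0.0, -0.9]}
{"jaw":1,"offset":[38.0, 4.0, 0.0],"rot":[0.0, 0.0, -0.9]}
{"jaw":1,"offset":[39.0, 4.0, 1.0],"rot":[0.0, 0.0, -0.9]}
{"jaw":1,"offset":[38.0, 4.5, 0.4],"rot":[0.0, 0.1, -1.0]}
```

>>> apply_moves:
  moves:
    - {"jaw": 1, "offset": [38, 0, 1], "rot": [0, 0, -0.9]}
    - {"jaw": 1, "offset": [38, 1, 1], "rot": [0, 0, -0.9]}
    - {"jaw": 1, "offset": [39, 1, 1], "rot": [0, 0, -0.9]}
    - {"jaw": 1, "offset": [38, 2, 1], "rot": [0, 0, -0.9]}
    - {"jaw": 1, "offset": [39, 2, 0], "rot": [0, 0, -0.9]}

```text
time_s: 17.82
eef_pos: [0.4214, -0.139, 0.1065]
eef_rot: [0.0, 0.729, 0.684, 0.0]
wrist_force: [0.4, -0.2, 0.9]
opening: 1.003
grasp_force: 0.0
```

>>> apply_moves:
  moves:
    - {"jaw": 1, "offset": [38, 3, 1], "rot": [0, 0, -0.9]}
    - {"jaw": 1, "offset": [38, 4, 0], "rot": [0, 0, -0.9]}
    - {"jaw": 1, "offset": [39, 4, 1], "rot": [0, 0, -0.9]}
    - {"jaw": 1, "offset": [38, 4.5, 0], "rot": [0, 0, -1]}
    - {"jaw": 1, "offset": [0, 0, 0], "rot": [0, 0, 0]}

```text
time_s: 18.45
eef_pos: [0.4428, 0.0142, 0.1043]
eef_rot: [0.0, 0.706, 0.709, 0.0]
wrist_force: [-0.4, -0.6, 0.3]
opening: 1.0
grasp_force: 0.0
```

>>> apply_moves:
  moves:
    - {"jaw": 1, "offset": [0, 0, 0], "rot": [0, 0, 0]}
    - {"jaw": 1, "offset": [0, 0, 0], "rot": [0, 0, 0]}
    - {"jaw": 1, "offset": [0, 0, 15], "rot": [0, 0, 0]}
    - {"jaw": 1, "offset": [0, 0, 15], "rot": [0, 0, 0]}
    - {"jaw": 1, "offset": [0, 0, 0], "rot": [0, 0, 0]}

```text
time_s: 19.08
eef_pos: [0.441, 0.0123, 0.0718]
eef_rot: [-0.002, 0.707, 0.707, -0.001]
wrist_force: [-1.3, 0.6, 0.8]
opening: 0.999
grasp_force: 0.0
```

```bash
python3 plan.py "443 12 -1 90 1 4"; python3 - <<'E'
from h import *
im,d=ctrl.camera('scene'); cv2.imwrite('pics/s2.png',cv2.resize(im[100:300,80:400,::-1],(800,500)))
E
```

```text
t 19.07 at [441.   12.3  71.8] yaw 90.0 q6 -0.24
--
{"jaw":1,"offset":[-0.0, 1.0, 18.0],"rot":[-0.1, -0.0, -0.0]}
{"jaw":1,"offset":[-0.0, 0.0, 18.0],"rot":[-0.0, -0.0, -0.0]}
{"jaw":1,"offset":[-0.0, 1.0, 18.0],"rot":[-0.1, -0.0, -0.0]}
{"jaw":1,"offset":[-0.4, 0.1, 18.8],"rot":[-0.0, -0.1, -0.0]}
```

View pics/s2.png

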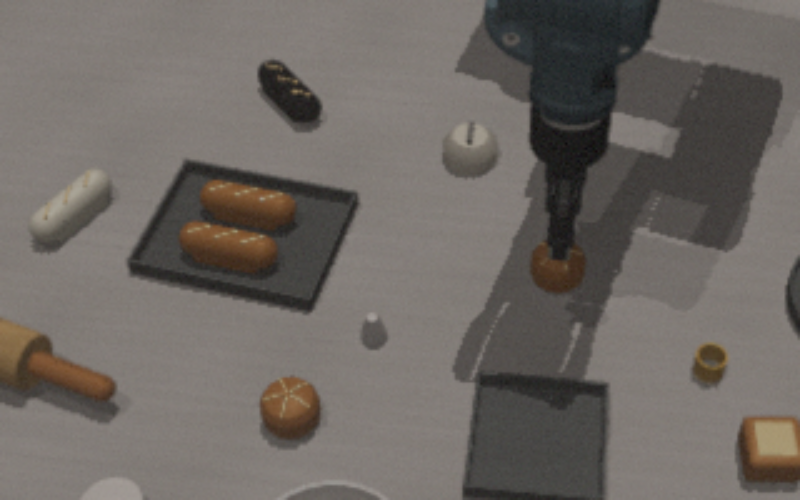

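Both finger rolls lie flat side by side in the oblong tin (248,205), (228,248); the gripper stands over the round roll (557,265).

>>> apply_moves:
  moves:
    - {"jaw": 1, "offset": [0, 1, 25], "rot": [0, 0, 0]}
    - {"jaw": 1, "offset": [0, 0, 25], "rot": [0, 0, 0]}
    - {"jaw": 1, "offset": [0, 0, 16], "rot": [0, 0, 0]}
    - {"jaw": 1, "offset": [0, 0, 7], "rot": [0, 0, 0]}
    - {"jaw": 1, "offset": [0, 0, 0], "rot": [0, 0, 0]}

```text
time_s: 19.75
eef_pos: [0.4438, 0.0122, 0.0007]
eef_rot: [-0.0, 0.707, 0.707, -0.0]
wrist_force: [-0.6, 0.6, 0.8]
opening: 1.0
grasp_force: 0.0
```

>>> apply_moves:
  moves:
    - {"jaw": 0, "offset": [0, 0, 0], "rot": [0, 0, 0]}
    - {"jaw": 0, "offset": [0, 0, 0], "rot": [0, 0, 0]}
    - {"jaw": 0, "offset": [0, 0, 0], "rot": [0, 0, 0]}
    - {"jaw": 0, "offset": [0, 0, 0], "rot": [0, 0, 0]}
    - {"jaw": 0, "offset": [0, 0, 0], "rot": [0, 0, 0]}

```text
time_s: 20.38
eef_pos: [0.4444, 0.0121, 0.0019]
eef_rot: [0.001, 0.707, 0.707, 0.0]
wrist_force: [-3.0, -0.1, 7.4]
opening: 0.655
grasp_force: 63.7
```

```bash
python3 plan.py "443 12 85 90 0 3" "448 385 85 90 0 12"
```

```text
t 20.38 at [444.4  12.1   1.9] yaw 90.0 q6 -0.24
--
{"jaw":0,"offset":[-0.0, -0.0, -28.0],"rot":[0.0, 0.0, 0.0]}
{"jaw":0,"offset":[-0.0, -1.0, -28.0],"rot":[0.0, 0.0, 0.0]}
{"jaw":0,"offset":[-0.1, -0.3, -27.1],"rot":[0.1, 0.0, 0.0]}
{"jaw":0,"offset":[31.0, 0.0, -0.0],"rot":[-0.0, 0.0, 0.0]}
{"jaw":0,"offset":[31.0, 0.0, -0.0],"rot":[-0.0, 0.0, 0.0]}
--
{"jaw":0,"offset":[31.0, 1.0, -0.0],"rot":[-0.0, 0.0, 0.0]}
{"jaw":0,"offset":[31.0, 0.0, -0.0],"rot":[-0.0, 0.0, 0.0]}
{"jaw":0,"offset":[31.0, 1.0, -0.0],"rot":[-0.0, 0.0, 0.0]}
{"jaw":0,"offset":[31.0, 0.0, -0.0],"rot":[-0.0, 0.0, 0.0]}
{"jaw":0,"offset":[31.0, 1.0, -0.0],"rot":[-0.0, 0.0, 0.0]}
--
{"jaw":0,"offset":[31.0, 0.0, -0.0],"rot":[-0.0, 0.0, 0.0]}
{"jaw":0,"offset":[31.0, 1.0, -0.0],"rot":[-0.0, 0.0, 0.0]}
{"jaw":0,"offset":[31.0, 0.0, -0.0],"rot":[-0.0, 0.0, 0.0]}
{"jaw":0,"offset":[31.0, 1.0, -0.0],"rot":[-0.0, 0.0, 0.0]}
{"jaw":0,"offset":[32.0, 0.3, -0.1],"rot":[-0.0, 0.0, 0.0]}
```

>>> apply_moves:
  moves:
    - {"jaw": 0, "offset": [0, 0, -20], "rot": [0, 0, 0]}
    - {"jaw": 0, "offset": [0, -1, -33], "rot": [0, 0, 0]}
    - {"jaw": 0, "offset": [0, 0, -30], "rot": [0, 0, 0]}
    - {"jaw": 0, "offset": [25, 0, 0], "rot": [0, 0, 0]}
    - {"jaw": 0, "offset": [34, 0, 0], "rot": [0, 0, 0]}

```text
time_s: 21.0
eef_pos: [0.4436, 0.0713, 0.085]
eef_rot: [0.001, 0.708, 0.707, 0.001]
wrist_force: [-0.5, 0.5, -1.0]
opening: 0.651
grasp_force: 64.1
```

>>> apply_moves:
  moves:
    - {"jaw": 0, "offset": [34, 1, 0], "rot": [0, 0, 0]}
    - {"jaw": 0, "offset": [34, 1, 0], "rot": [0, 0, 0]}
    - {"jaw": 0, "offset": [34, 1, 0], "rot": [0, 0, 0]}
    - {"jaw": 0, "offset": [34, 1, 0], "rot": [0, 0, 0]}
    - {"jaw": 0, "offset": [34, 0, 0], "rot": [0, 0, 0]}

```text
time_s: 21.62
eef_pos: [0.4468, 0.2424, 0.0843]
eef_rot: [0.0, 0.707, 0.707, 0.0]
wrist_force: [1.6, 0.4, 0.0]
opening: 0.655
grasp_force: 64.1
```

>>> apply_moves:
  moves:
    - {"jaw": 0, "offset": [34, 1, 0], "rot": [0, 0, 0]}
    - {"jaw": 0, "offset": [34, 0, 0], "rot": [0, 0, 0]}
    - {"jaw": 0, "offset": [34, 0, 0], "rot": [0, 0, 0]}
    - {"jaw": 0, "offset": [28, 0, 0], "rot": [0, 0, 0]}
    - {"jaw": 0, "offset": [14, 0, 0], "rot": [0, 0, 0]}

```text
time_s: 22.25
eef_pos: [0.4474, 0.3865, 0.0841]
eef_rot: [0.0, 0.706, 0.708, 0.0]
wrist_force: [0.1, -0.5, -0.5]
opening: 0.654
grasp_force: 64.1
```

>>> apply_moves:
  moves:
    - {"jaw": 0, "offset": [0, 0, 0], "rot": [0, 0, 0]}
    - {"jaw": 0, "offset": [0, 0, 0], "rot": [0, 0, 0]}
    - {"jaw": 0, "offset": [0, 0, 20], "rot": [0, 0, 0]}
    - {"jaw": 0, "offset": [0, 0, 20], "rot": [0, 0, 0]}
    - {"jaw": 0, "offset": [0, 0, 0], "rot": [0, 0, 0]}

```text
time_s: 22.88
eef_pos: [0.4455, 0.3836, 0.0406]
eef_rot: [-0.001, 0.707, 0.707, -0.003]
wrist_force: [0.6, 0.9, -0.7]
opening: 0.648
grasp_force: 64.1
```

```bash
python3 plan.py "448 385 6 90 0 4"
```

```text
t 22.88 at [445.5 383.6  40.6] yaw 90.0 q6 0.51
--
{"jaw":0,"offset":[0.0, 1.0, 9.0],"rot":[-0.1, 0.0, -0.0]}
{"jaw":0,"offset":[0.0, 1.0, 9.0],"rot":[-0.1, 0.1, -0.0]}
{"jaw":0,"offset":[1.0, 0.0, 8.0],"rot":[-0.0, 0.0, -0.0]}
{"jaw":0,"offset":[0.5, 0.6, 8.5],"rot":[-0.1, 0.1, -0.0]}
```

>>> apply_moves:
  moves:
    - {"jaw": 0, "offset": [0, 1, 15], "rot": [0, 0, 0]}
    - {"jaw": 0, "offset": [0, 0, 13], "rot": [0, 0, 0]}
    - {"jaw": 0, "offset": [0, 0, 6], "rot": [0, 0, 0]}
    - {"jaw": 0, "offset": [0, 0, 1], "rot": [0, 0, 0]}
    - {"jaw": 0, "offset": [0, 0, 0], "rot": [0, 0, 0]}

```text
time_s: 23.5
eef_pos: [0.4488, 0.3854, 0.0091]
eef_rot: [0.0, 0.707, 0.707, 0.0]
wrist_force: [0.3, -0.3, -0.1]
opening: 0.653
grasp_force: 64.1
```

>>> apply_moves:
  moves:
    - {"jaw": 0, "offset": [0, 0, 1], "rot": [0, 0, 0]}
    - {"jaw": 0, "offset": [0, 0, 1], "rot": [0, 0, 0]}
    - {"jaw": 0, "offset": [0, 0, 1], "rot": [0, 0, 0]}
    - {"jaw": 0, "offset": [0, 0, 0], "rot": [0, 0, 0]}
    - {"jaw": 0, "offset": [0, 0, 0], "rot": [0, 0, 0]}

```text
time_s: 24.12
eef_pos: [0.4486, 0.3853, 0.0059]
eef_rot: [0.0, 0.707, 0.707, 0.0]
wrist_force: [-0.4, -0.5, 0.8]
opening: 0.65
grasp_force: 64.2
```

>>> apply_moves:
  moves:
    - {"jaw": 0.75, "offset": [0, 0, 0], "rot": [0, 0, 0]}
    - {"jaw": 0.82, "offset": [0, 0, 0], "rot": [0, 0, 0]}
    - {"jaw": 0.82, "offset": [0, 0, -10], "rot": [0, 0, 0]}
    - {"jaw": 0.82, "offset": [0, 0, -25], "rot": [0, 0, 0]}
    - {"jaw": 0.82, "offset": [0, 0, -35], "rot": [0, 0, 0]}

```text
time_s: 24.75
eef_pos: [0.448, 0.3849, 0.0763]
eef_rot: [-0.0, 0.707, 0.707, -0.001]
wrist_force: [-0.2, 0.4, 0.5]
opening: 0.82
grasp_force: 0.0
```

```bash
python3 plan.py "448 340 110 90 1 2" "645 225 110 6 1 9" "645 225 110 6 1 1"
```

```text
t 24.75 at [448.  384.9  76.3] yaw 90.0 q6 0.51
--
{"jaw":1,"offset":[-22.0, -0.0, -17.0],"rot":[-0.0, 0.0, 0.0]}
{"jaw":1,"offset":[-22.9, -0.0, -16.7],"rot":[-0.1, 0.0, 0.0]}
{"jaw":1,"offset":[-13.0, 22.0, 0.0],"rot":[0.0, 0.0, 9.3]}
{"jaw":1,"offset":[-9.0, 24.0, 0.0],"rot":[0.0, 0.0, 9.3]}
{"jaw":1,"offset":[-5.0, 25.0, 0.0],"rot":[0.0, 0.0, 9.3]}
--
{"jaw":1,"offset":[-1.0, 25.0, 0.0],"rot":[0.0, 0.0, 9.4]}
{"jaw":1,"offset":[3.0, 25.0, 0.0],"rot":[0.0, 0.0, 9.3]}
{"jaw":1,"offset":[7.0, 24.0, 0.0],"rot":[0.0, 0.0, 9.4]}
{"jaw":1,"offset":[11.0, 23.0, 0.0],"rot":[0.0, 0.0, 9.3]}
{"jaw":1,"offset":[14.0, 21.0, 0.0],"rot":[0.0, 0.0, 9.4]}
--
{"jaw":1,"offset":[18.1, 17.9, 0.1],"rot":[0.0, -0.0, 9.3]}
{"jaw":1,"offset":[0.0, 0.0, 0.0],"rot":[0.0, -0.0, 0.0]}
```

```bash
python3 plan.py "645 225 110 96 1 8" "645 225 110 96 1 2"
```

```text
t 24.75 at [448.  384.9  76.3] yaw 90.0 q6 0.51
--
{"jaw":1,"offset":[-20.0, 25.0, -4.0],"rot":[-0.0, 0.0, -0.7]}
{"jaw":1,"offset":[-20.0, 24.0, -4.0],"rot":[-0.0, 0.0, -0.8]}
{"jaw":1,"offset":[-21.0, 24.0, -4.0],"rot":[-0.0, 0.0, -0.7]}
{"jaw":1,"offset":[-21.0, 24.0, -4.0],"rot":[-0.0, 0.0, -0.8]}
{"jaw":1,"offset":[-21.0, 24.0, -4.0],"rot":[-0.0, 0.0, -0.7]}
--
{"jaw":1,"offset":[-22.0, 23.0, -5.0],"rot":[-0.0, 0.0, -0.8]}
{"jaw":1,"offset":[-22.0, 23.0, -4.0],"rot":[-0.0, 0.0, -0.7]}
{"jaw":1,"offset":[-21.7, 22.4, -4.9],"rot":[-0.1, 0.0, -0.8]}
{"jaw":1,"offset":[0.0, -0.0, -0.0],"rot":[0.0, 0.0, 0.0]}
{"jaw":1,"offset":[0.0, -0.0, -0.0],"rot":[0.0, 0.0, 0.0]}
```

>>> apply_moves:
  moves:
    - {"jaw": 0.82, "offset": [-15, 15, -25], "rot": [0, 0, -0.7]}
    - {"jaw": 1, "offset": [-21, 26, -8], "rot": [0, 0, -0.8]}
    - {"jaw": 1, "offset": [-22, 25, 0], "rot": [0, 0, -0.7]}
    - {"jaw": 1, "offset": [-22, 25, 0], "rot": [0, 0, -0.8]}
    - {"jaw": 1, "offset": [-22, 25, 0], "rot": [0, 0, -0.7]}

```text
time_s: 25.38
eef_pos: [0.5684, 0.2859, 0.1097]
eef_rot: [0.0, 0.684, 0.73, 0.0]
wrist_force: [-0.1, 0.2, 0.2]
opening: 1.002
grasp_force: 0.0
```

>>> apply_moves:
  moves:
    - {"jaw": 1, "offset": [-22, 25, 0], "rot": [0, 0, -0.8]}
    - {"jaw": 1, "offset": [-22, 25, 0], "rot": [0, 0, -0.7]}
    - {"jaw": 1, "offset": [-22, 23, 0], "rot": [0, 0, -0.8]}
    - {"jaw": 1, "offset": [0, 0, 0], "rot": [0, 0, 0]}
    - {"jaw": 1, "offset": [0, 0, 0], "rot": [0, 0, 0]}

```text
time_s: 26.0
eef_pos: [0.6449, 0.2267, 0.109]
eef_rot: [-0.0, 0.669, 0.743, -0.0]
wrist_force: [-0.1, 0.1, -1.0]
opening: 1.0
grasp_force: 0.0
```

```bash
python3 plan.py "645 225 1 96 1 4"; python3 - <<'E'
from h import *
im,d=ctrl.camera('scene'); cv2.imwrite('pics/s3.png',cv2.resize(im[130:330,200:500,::-1],(800,533)))
E
```

```text
t 26.0 at [644.9 226.7 109. ] yaw 96.0 q6 0.06
--
{"jaw":1,"offset":[-0.0, -0.0, 27.0],"rot":[-0.0, -0.0, 0.0]}
{"jaw":1,"offset":[-1.0, -0.0, 27.0],"rot":[-0.0, -0.0, 0.0]}
{"jaw":1,"offset":[-0.0, -0.0, 27.0],"rot":[-0.0, -0.0, 0.0]}
{"jaw":1,"offset":[-0.8, -0.0, 27.0],"rot":[-0.0, -0.0, 0.0]}
```

View pics/s3.png

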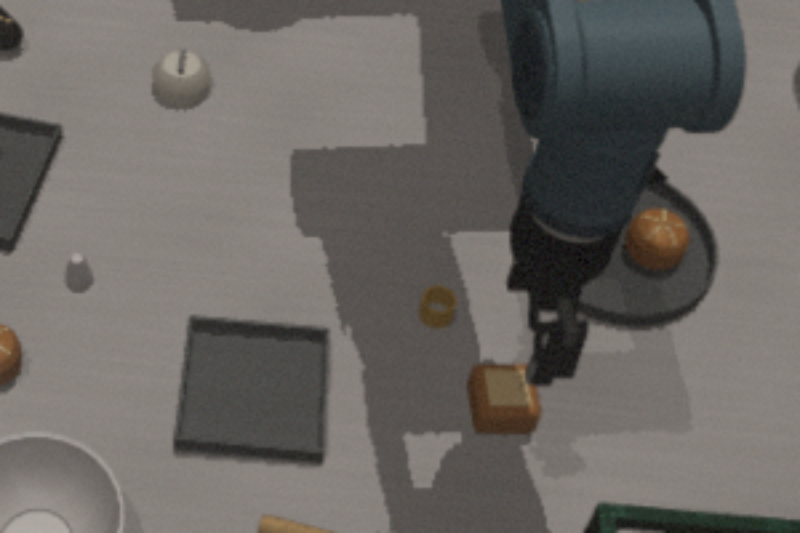

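Round roll 1 sits upright in the round tin (657,240); the fingers stand above the square roll (505,395), offset by perspective as expected at 110 mm.

>>> apply_moves:
  moves:
    - {"jaw": 1, "offset": [0, 0, 30], "rot": [0, 0, 0]}
    - {"jaw": 1, "offset": [-1, 0, 25], "rot": [0, 0, 0]}
    - {"jaw": 1, "offset": [0, 0, 10], "rot": [0, 0, 0]}
    - {"jaw": 1, "offset": [0, 0, 0], "rot": [0, 0, 0]}
    - {"jaw": 1, "offset": [0, 0, 0], "rot": [0, 0, 0]}

```text
time_s: 26.68
eef_pos: [0.6462, 0.226, 0.0452]
eef_rot: [0.001, 0.669, 0.743, 0.001]
wrist_force: [0.3, -0.1, 0.5]
opening: 1.004
grasp_force: 0.0
```

```bash
python3 plan.py "645 225 1 96 1 4"; python3 - <<'E'
from h import *
im,d=ctrl.camera('scene'); cv2.imwrite('pics/s4.png',cv2.resize(im[220:320,340:440,::-1],(500,500)))
E
```

```text
t 26.68 at [646.2 226.   45.2] yaw 96.1 q6 0.06
--
{"jaw":1,"offset":[-0.0, -0.0, 11.0],"rot":[0.0, -0.0, 0.0]}
{"jaw":1,"offset":[-0.0, -0.0, 11.0],"rot":[0.0, -0.0, 0.0]}
{"jaw":1,"offset":[-0.0, -1.0, 11.0],"rot":[0.1, -0.0, 0.0]}
{"jaw":1,"offset":[-0.8, -0.4, 11.2],"rot":[0.0, -0.0, 0.1]}
```

View pics/s4.png

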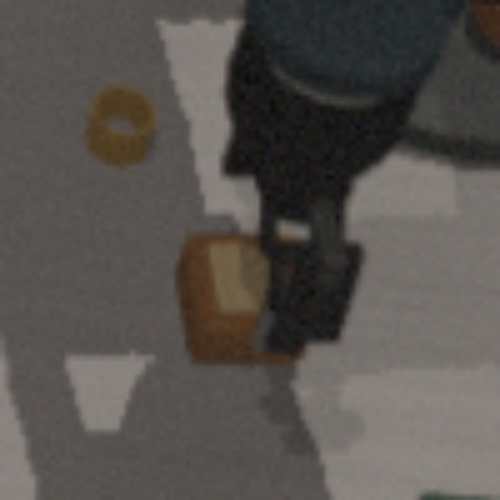

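```bash
python3 - <<'E'
from h import *
im,d=ctrl.camera('scene'); p=ctrl.camera_params('scene'); T=np.array(p['cam_to_world']); W=np.linalg.inv(T)
def pj(P): return cv2.projectPoints(np.array(P,float),cv2.Rodrigues(W[:3,:3])[0],W[:3,3],np.array(p['K']),np.array(p['dist'],float))[0][:,0]
for o in ctrl.outline_of('scene','square_roll')[:2]:
    P=world('scene',d,o['region']); t=P[P[:,2]>.03]; print(o['score'],o['position'],len(P),np.median(P,0),t.min(0),t.max(0))
for q in ([.646,.226,.058],[.646+.05,.226,.058],[.646-.05,.226,.058],[.645,.225,.036],[.645,.225,0]): print(q,(pj([q])[0]-[340,220])*5)
# gripper points: depth cloud above roll in neighbourhood
P=world('scene',d,np.ones(d.shape,bool)); s=P[(P[:,2]>.055)&(P[:,2]<.09)&(abs(P[:,0]-.645)<.09)&(abs(P[:,1]-.225)<.06)]
print(len(s),s.min(0),s.max(0),np.median(s,0))
im2=im.copy()
E
```

```text
0.56 [382.2, 276.0] 428 [0.6525474  0.21433157 0.03501248] [0.61804926 0.19730546 0.03006899] [0.70171969 0.2338163  0.12311392]
[0.646, 0.226, 0.058] [258.04920784 253.88890992]
[0.6960000000000001, 0.226, 0.058] [264.12002299 349.30346505]
[0.596, 0.226, 0.058] [252.17692831 163.7614334 ]
[0.645, 0.225, 0.036] [246.44054606 277.3406657 ]
[0.645, 0.225, 0] [231.79268857 317.44801389]
96 [0.59887248 0.20872388 0.05931251] [0.70427826 0.23760098 0.08980329] [0.68984135 0.21998619 0.07403457]
```

Depth shows the fingers centred on the roll (y 0.209–0.238, roll 0.197–0.253), so the offset in the picture was the knuckles. Descending.

>>> apply_moves:
  moves:
    - {"jaw": 1, "offset": [0, 0, 16], "rot": [0, 0, 0]}
    - {"jaw": 1, "offset": [0, 0, 16], "rot": [0, 0, 0]}
    - {"jaw": 1, "offset": [0, 0, 10], "rot": [0, 0, 0]}
    - {"jaw": 1, "offset": [0, 0, 1], "rot": [0, 0, 0]}
    - {"jaw": 1, "offset": [0, 0, 0], "rot": [0, 0, 0]}

```text
time_s: 27.45
eef_pos: [0.6456, 0.2255, 0.0007]
eef_rot: [0.0, 0.669, 0.743, 0.0]
wrist_force: [-0.2, 0.1, 0.7]
opening: 0.997
grasp_force: 0.0
```

>>> apply_moves:
  moves:
    - {"jaw": 0, "offset": [0, 0, 0], "rot": [0, 0, 0]}
    - {"jaw": 0, "offset": [0, 0, 0], "rot": [0, 0, 0]}
    - {"jaw": 0, "offset": [0, 0, 0], "rot": [0, 0, 0]}
    - {"jaw": 0, "offset": [0, 0, 0], "rot": [0, 0, 0]}
    - {"jaw": 0, "offset": [0, 0, 0], "rot": [0, 0, 0]}

```text
time_s: 28.08
eef_pos: [0.6462, 0.2257, 0.0018]
eef_rot: [0.0, 0.669, 0.743, 0.001]
wrist_force: [-0.1, 0.7, 5.5]
opening: 0.645
grasp_force: 64.8
```

```bash
python3 plan.py "645 225 85 96 0 3" "652 6 85 90 0 7"
```

```text
t 28.07 at [646.2 225.7   1.8] yaw 96.0 q6 0.06
--
{"jaw":0,"offset":[-0.0, -0.0, -28.0],"rot":[0.0, -0.0, 0.0]}
{"jaw":0,"offset":[-0.0, -1.0, -28.0],"rot":[0.0, -0.0, 0.0]}
{"jaw":0,"offset":[-0.5, -0.1, -27.3],"rot":[0.1, -0.0, 0.0]}
{"jaw":0,"offset":[-31.0, -2.0, 0.0],"rot":[-0.0, -0.0, 0.9]}
{"jaw":0,"offset":[-31.0, -2.0, 0.0],"rot":[-0.0, -0.0, 0.9]}
--
{"jaw":0,"offset":[-31.0, -1.0, 0.0],"rot":[-0.0, -0.0, 0.8]}
{"jaw":0,"offset":[-31.0, -1.0, 0.0],"rot":[-0.0, -0.0, 0.9]}
{"jaw":0,"offset":[-32.0, -0.0, 0.0],"rot":[-0.0, -0.0, 0.8]}
{"jaw":0,"offset":[-31.0, -0.0, 0.0],"rot":[-0.0, -0.0, 0.9]}
{"jaw":0,"offset":[-32.0, -0.0, 0.0],"rot":[-0.0, -0.0, 0.8]}
```

>>> apply_moves:
  moves:
    - {"jaw": 0, "offset": [0, 0, -20], "rot": [0, 0, 0]}
    - {"jaw": 0, "offset": [0, 0, -33], "rot": [0, 0, 0]}
    - {"jaw": 0, "offset": [0, 0, -30], "rot": [0, 0, 0]}
    - {"jaw": 0, "offset": [-25, -2, 0], "rot": [0, 0, 0.9]}
    - {"jaw": 0, "offset": [-33, -2, 0], "rot": [0, 0, 0.9]}

```text
time_s: 28.7
eef_pos: [0.6464, 0.1662, 0.0835]
eef_rot: [-0.0, 0.68, 0.733, -0.0]
wrist_force: [-0.3, -0.5, -1.1]
opening: 0.643
grasp_force: 64.4
```

>>> apply_moves:
  moves:
    - {"jaw": 0, "offset": [-33, -1, 0], "rot": [0, 0, 0.8]}
    - {"jaw": 0, "offset": [-33, -1, 0], "rot": [0, 0, 0.9]}
    - {"jaw": 0, "offset": [-33, 0, 0], "rot": [0, 0, 0.8]}
    - {"jaw": 0, "offset": [-33, 0, 0], "rot": [0, 0, 0.9]}
    - {"jaw": 0, "offset": [-29, 0, 0], "rot": [0, 0, 0.8]}

```text
time_s: 29.32
eef_pos: [0.6509, 0.0038, 0.0824]
eef_rot: [-0.001, 0.708, 0.706, -0.001]
wrist_force: [0.2, -0.4, -0.9]
opening: 0.647
grasp_force: 64.4
```

>>> apply_moves:
  moves:
    - {"jaw": 0, "offset": [0, 0, 0], "rot": [0, 0, 0]}
    - {"jaw": 0, "offset": [0, 0, 0], "rot": [0, 0, 0]}
    - {"jaw": 0, "offset": [0, 0, 20], "rot": [0, 0, 0]}
    - {"jaw": 0, "offset": [0, 0, 20], "rot": [0, 0, 0]}
    - {"jaw": 0, "offset": [0, 0, 0], "rot": [0, 0, 0]}

```text
time_s: 29.95
eef_pos: [0.6496, 0.0075, 0.04]
eef_rot: [-0.003, 0.707, 0.708, -0.002]
wrist_force: [0.0, 0.3, -0.7]
opening: 0.647
grasp_force: 64.3
```

```bash
python3 plan.py "652 6 6 90 0 4"
```

```text
t 29.95 at [649.6   7.5  40. ] yaw 90.1 q6 -0.17
--
{"jaw":0,"offset":[-0.0, 1.0, 9.0],"rot":[-0.1, -0.0, 0.0]}
{"jaw":0,"offset":[-1.0, 1.0, 8.0],"rot":[-0.1, -0.0, 0.0]}
{"jaw":0,"offset":[-0.0, 0.0, 9.0],"rot":[-0.1, -0.0, 0.0]}
{"jaw":0,"offset":[-0.5, 0.5, 8.0],"rot":[-0.1, -0.1, 0.1]}
```

>>> apply_moves:
  moves:
    - {"jaw": 0, "offset": [0, 1, 15], "rot": [0, 0, 0]}
    - {"jaw": 0, "offset": [0, 0, 13], "rot": [0, 0, 0]}
    - {"jaw": 0, "offset": [0, 0, 5], "rot": [0, 0, 0]}
    - {"jaw": 0, "offset": [0, 0, 1], "rot": [0, 0, 0]}
    - {"jaw": 0, "offset": [0, 0, 0], "rot": [0, 0, 0]}

```text
time_s: 30.58
eef_pos: [0.6537, 0.0064, 0.0101]
eef_rot: [0.0, 0.707, 0.707, 0.0]
wrist_force: [0.4, -0.8, -0.3]
opening: 0.65
grasp_force: 64.3
```

>>> apply_moves:
  moves:
    - {"jaw": 0, "offset": [0, 0, 2], "rot": [0, 0, 0]}
    - {"jaw": 0, "offset": [0, 0, 1], "rot": [0, 0, 0]}
    - {"jaw": 0, "offset": [0, 0, 1], "rot": [0, 0, 0]}
    - {"jaw": 0, "offset": [0, 0, 0], "rot": [0, 0, 0]}
    - {"jaw": 0, "offset": [0, 0, 0], "rot": [0, 0, 0]}

```text
time_s: 31.2
eef_pos: [0.6533, 0.0064, 0.0058]
eef_rot: [-0.0, 0.707, 0.707, -0.0]
wrist_force: [-0.2, 0.3, -1.4]
opening: 0.651
grasp_force: 64.5
```

>>> apply_moves:
  moves:
    - {"jaw": 0.75, "offset": [0, 0, 0], "rot": [0, 0, 0]}
    - {"jaw": 0.82, "offset": [0, 0, 0], "rot": [0, 0, 0]}
    - {"jaw": 0.82, "offset": [0, 0, -10], "rot": [0, 0, 0]}
    - {"jaw": 0.82, "offset": [0, 0, -25], "rot": [0, 0, 0]}
    - {"jaw": 0.82, "offset": [0, 0, -35], "rot": [0, 0, 0]}

```text
time_s: 31.82
eef_pos: [0.6526, 0.0065, 0.0762]
eef_rot: [-0.001, 0.707, 0.707, -0.0]
wrist_force: [0.2, 0.1, -0.4]
opening: 0.821
grasp_force: 0.0
```

```bash
python3 plan.py "651 -233 110 90 1 8" "651 -233 110 90 1 2"
```

```text
t 31.82 at [652.6   6.5  76.2] yaw 90.0 q6 -0.17
--
{"jaw":1,"offset":[-30.0, -0.0, -4.0],"rot":[-0.0, -0.0, 0.0]}
{"jaw":1,"offset":[-30.0, -0.0, -4.0],"rot":[-0.0, -0.0, 0.0]}
{"jaw":1,"offset":[-30.0, -0.0, -4.0],"rot":[-0.0, -0.0, 0.0]}
{"jaw":1,"offset":[-30.0, -0.0, -4.0],"rot":[-0.0, -0.0, 0.0]}
{"jaw":1,"offset":[-30.0, -0.0, -4.0],"rot":[-0.0, -0.0, 0.0]}
--
{"jaw":1,"offset":[-30.0, -1.0, -5.0],"rot":[-0.0, -0.0, 0.0]}
{"jaw":1,"offset":[-30.0, -0.0, -4.0],"rot":[-0.0, -0.0, 0.0]}
{"jaw":1,"offset":[-29.5, -0.8, -4.8],"rot":[-0.1, -0.0, 0.0]}
{"jaw":1,"offset":[-0.0, -0.0, -0.0],"rot":[0.0, -0.0, 0.0]}
{"jaw":1,"offset":[-0.0, -0.0, -0.0],"rot":[0.0, -0.0, 0.0]}
```

>>> apply_moves:
  moves:
    - {"jaw": 0.82, "offset": [-20, 0, -25], "rot": [0, 0, 0]}
    - {"jaw": 1, "offset": [-30, 0, -8], "rot": [0, 0, 0]}
    - {"jaw": 1, "offset": [-32, 0, 0], "rot": [0, 0, 0]}
    - {"jaw": 1, "offset": [-32, 0, 0], "rot": [0, 0, 0]}
    - {"jaw": 1, "offset": [-32, 0, 0], "rot": [0, 0, 0]}

```text
time_s: 32.45
eef_pos: [0.6536, -0.1407, 0.1099]
eef_rot: [0.001, 0.707, 0.707, 0.0]
wrist_force: [-0.9, -0.2, -0.1]
opening: 1.002
grasp_force: 0.0
```

```bash
python3 - <<'E'
from h import *
for c in ('scene','top'):
    im,d=ctrl.camera(c)
    P=world(c,d,np.ones(d.shape,bool)); s=P[(P[:,2]>.02)&(P[:,2]<.055)&(np.hypot(P[:,0]-.65,P[:,1]+.233)<.045)]
    t=s[s[:,2]>s[:,2].max()-.012]; print(c,len(s),s[:,2].max(),cv2.minAreaRect((t[:,:2]*1000).astype(np.float32)))
E
python3 plan.py "651 -233 110 90 1 3"
```

```text
scene 421 0.04702505135578472 ((651.2223510742188, -233.5928955078125), (48.344181060791016, 48.170127868652344), 74.10301971435547)
top 219 0.049443418160926456 ((649.4594116210938, -233.49755859375), (47.075294494628906, 44.01569366455078), 56.59158706665039)
t 32.55 at [ 653.7 -143.2  109.9] yaw 89.8 q6 -0.39
--
{"jaw":1,"offset":[-30.0, -1.0, 0.0],"rot":[0.0, 0.0, -0.1]}
{"jaw":1,"offset":[-30.0, -1.0, 0.0],"rot":[0.0, 0.0, -0.0]}
{"jaw":1,"offset":[-29.8, -0.5, 0.0],"rot":[0.1, 0.1, -0.1]}
```

Both cameras place it at (650,-233.5).

>>> apply_moves:
  moves:
    - {"jaw": 1, "offset": [-30, -1, 0], "rot": [0, 0, 0]}
    - {"jaw": 1, "offset": [-30, -1, 0], "rot": [0, 0, 0]}
    - {"jaw": 1, "offset": [-30, -1, 0], "rot": [0, 0, 0]}
    - {"jaw": 1, "offset": [0, 0, 0], "rot": [0, 0, 0]}
    - {"jaw": 1, "offset": [0, 0, 0], "rot": [0, 0, 0]}

```text
time_s: 33.17
eef_pos: [0.6505, -0.2285, 0.109]
eef_rot: [-0.0, 0.707, 0.707, 0.0]
wrist_force: [-0.6, -0.3, -0.4]
opening: 0.999
grasp_force: 0.0
```

>>> apply_moves:
  moves:
    - {"jaw": 1, "offset": [0, 0, 15], "rot": [0, 0, 0]}
    - {"jaw": 1, "offset": [0, 0, 20], "rot": [0, 0, 0]}
    - {"jaw": 1, "offset": [0, 0, 0], "rot": [0, 0, 0]}
    - {"jaw": 1, "offset": [0, 0, 0], "rot": [0, 0, 0]}
    - {"jaw": 1, "offset": [0, 0, 0], "rot": [0, 0, 0]}

```text
time_s: 33.8
eef_pos: [0.6509, -0.2298, 0.0744]
eef_rot: [0.001, 0.707, 0.707, 0.0]
wrist_force: [0.0, -0.3, 0.9]
opening: 1.0
grasp_force: 0.0
```

```bash
python3 plan.py "650 -233.5 0 90 1 3"
```

```text
t 33.8 at [ 650.9 -229.8   74.4] yaw 90.0 q6 -0.51
--
{"jaw":1,"offset":[-1.0, -0.0, 25.0],"rot":[0.0, 0.0, 0.0]}
{"jaw":1,"offset":[-1.0, -1.0, 25.0],"rot":[0.0, 0.0, 0.0]}
{"jaw":1,"offset":[-1.7, -0.0, 24.4],"rot":[0.1, 0.0, 0.0]}
```

>>> apply_moves:
  moves:
    - {"jaw": 1, "offset": [-2, 0, 25], "rot": [0, 0, 0]}
    - {"jaw": 1, "offset": [-2, -1, 25], "rot": [0, 0, 0]}
    - {"jaw": 1, "offset": [0, 0, 16], "rot": [0, 0, 0]}
    - {"jaw": 1, "offset": [0, 0, 7], "rot": [0, 0, 0]}
    - {"jaw": 1, "offset": [0, 0, 0], "rot": [0, 0, 0]}

```text
time_s: 34.42
eef_pos: [0.6496, -0.2336, 0.0008]
eef_rot: [-0.0, 0.707, 0.707, 0.0]
wrist_force: [-0.9, -0.6, 0.3]
opening: 0.998
grasp_force: 0.0
```

>>> apply_moves:
  moves:
    - {"jaw": 0, "offset": [0, 0, 0], "rot": [0, 0, 0]}
    - {"jaw": 0, "offset": [0, 0, 0], "rot": [0, 0, 0]}
    - {"jaw": 0, "offset": [0, 0, 0], "rot": [0, 0, 0]}
    - {"jaw": 0, "offset": [0, 0, 0], "rot": [0, 0, 0]}
    - {"jaw": 0, "offset": [0, 0, 0], "rot": [0, 0, 0]}

```text
time_s: 35.05
eef_pos: [0.6506, -0.2342, 0.0026]
eef_rot: [0.001, 0.707, 0.707, 0.0]
wrist_force: [0.1, 0.7, 6.3]
opening: 0.651
grasp_force: 64.0
```

```bash
python3 plan.py "650 -233 95 90 0 3" "448 309 95 90 0 17"
```

```text
t 35.05 at [ 650.6 -234.2    2.6] yaw 90.0 q6 -0.52
--
{"jaw":0,"offset":[0.0, -0.0, -31.0],"rot":[0.0, 0.0, 0.0]}
{"jaw":0,"offset":[1.0, -0.0, -31.0],"rot":[0.1, 0.0, 0.0]}
{"jaw":0,"offset":[0.0, -0.5, -30.4],"rot":[0.0, 0.1, 0.0]}
{"jaw":0,"offset":[32.0, -12.0, 0.0],"rot":[0.0, -0.0, 0.0]}
{"jaw":0,"offset":[32.0, -12.0, 0.0],"rot":[0.0, -0.0, 0.0]}
--
{"jaw":0,"offset":[32.0, -12.0, 0.0],"rot":[0.0, -0.0, 0.0]}
{"jaw":0,"offset":[32.0, -12.0, 0.0],"rot":[0.0, -0.0, 0.0]}
{"jaw":0,"offset":[32.0, -12.0, 0.0],"rot":[0.0, -0.0, 0.0]}
{"jaw":0,"offset":[32.0, -12.0, 0.0],"rot":[0.0, -0.0, 0.0]}
{"jaw":0,"offset":[32.0, -12.0, 0.0],"rot":[0.0, -0.0, 0.0]}
--
{"jaw":0,"offset":[32.0, -12.0, 0.0],"rot":[0.0, -0.0, 0.0]}
{"jaw":0,"offset":[32.0, -12.0, 0.0],"rot":[0.0, -0.0, 0.0]}
{"jaw":0,"offset":[32.0, -12.0, 0.0],"rot":[0.0, -0.0, 0.0]}
{"jaw":0,"offset":[32.0, -12.0, 0.0],"rot":[0.0, -0.0, 0.0]}
{"jaw":0,"offset":[32.0, -12.0, 0.0],"rot":[0.0, -0.0, 0.0]}
--
{"jaw":0,"offset":[32.0, -12.0, 0.0],"rot":[0.0, -0.0, 0.0]}
{"jaw":0,"offset":[32.0, -11.0, 0.0],"rot":[0.0, -0.0, 0.0]}
{"jaw":0,"offset":[31.0, -12.0, 0.0],"rot":[0.0, -0.0, 0.0]}
{"jaw":0,"offset":[32.0, -11.0, 0.0],"rot":[0.0, -0.0, 0.0]}
{"jaw":0,"offset":[31.2, -11.6, 0.0],"rot":[0.0, -0.0, 0.0]}
```

>>> apply_moves:
  moves:
    - {"jaw": 0, "offset": [0, 0, -20], "rot": [0, 0, 0]}
    - {"jaw": 0, "offset": [0, 0, -38], "rot": [0, 0, 0]}
    - {"jaw": 0, "offset": [0, 0, -34], "rot": [0, 0, 0]}
    - {"jaw": 0, "offset": [25, -9, 0], "rot": [0, 0, 0]}
    - {"jaw": 0, "offset": [33, -12, 0], "rot": [0, 0, 0]}

```text
time_s: 35.67
eef_pos: [0.6288, -0.1759, 0.0949]
eef_rot: [0.001, 0.707, 0.707, 0.0]
wrist_force: [-0.8, 1.1, -1.2]
opening: 0.651
grasp_force: 63.8
```

>>> apply_moves:
  moves:
    - {"jaw": 0, "offset": [33, -12, 0], "rot": [0, 0, 0]}
    - {"jaw": 0, "offset": [33, -12, 0], "rot": [0, 0, 0]}
    - {"jaw": 0, "offset": [33, -12, 0], "rot": [0, 0, 0]}
    - {"jaw": 0, "offset": [33, -12, 0], "rot": [0, 0, 0]}
    - {"jaw": 0, "offset": [33, -12, 0], "rot": [0, 0, 0]}

```text
time_s: 36.3
eef_pos: [0.5681, -0.0096, 0.094]
eef_rot: [0.0, 0.707, 0.707, 0.0]
wrist_force: [0.5, 0.4, 0.5]
opening: 0.657
grasp_force: 63.8
```

>>> apply_moves:
  moves:
    - {"jaw": 0, "offset": [33, -12, 0], "rot": [0, 0, 0]}
    - {"jaw": 0, "offset": [33, -12, 0], "rot": [0, 0, 0]}
    - {"jaw": 0, "offset": [33, -12, 0], "rot": [0, 0, 0]}
    - {"jaw": 0, "offset": [33, -12, 0], "rot": [0, 0, 0]}
    - {"jaw": 0, "offset": [33, -12, 0], "rot": [0, 0, 0]}

```text
time_s: 36.92
eef_pos: [0.5081, 0.1554, 0.094]
eef_rot: [0.0, 0.707, 0.707, 0.001]
wrist_force: [0.2, -0.1, -0.5]
opening: 0.656
grasp_force: 63.8
```

```bash
python3 plan.py "448 309 93 90 0 5"
```

```text
t 36.92 at [508.1 155.4  94. ] yaw 90.0 q6 0.07
--
{"jaw":0,"offset":[31.0, -12.0, 0.0],"rot":[0.0, -0.0, 0.0]}
{"jaw":0,"offset":[31.0, -12.0, 0.0],"rot":[0.0, -0.0, 0.0]}
{"jaw":0,"offset":[31.0, -12.0, 0.0],"rot":[0.0, -0.0, 0.0]}
{"jaw":0,"offset":[30.0, -12.0, 0.0],"rot":[0.0, -0.0, 0.0]}
{"jaw":0,"offset":[30.6, -12.0, 1.0],"rot":[0.1, -0.0, 0.0]}
```

>>> apply_moves:
  moves:
    - {"jaw": 0, "offset": [31, -12, 0], "rot": [0, 0, 0]}
    - {"jaw": 0, "offset": [31, -12, 0], "rot": [0, 0, 0]}
    - {"jaw": 0, "offset": [31, -12, 0], "rot": [0, 0, 0]}
    - {"jaw": 0, "offset": [30, -12, 0], "rot": [0, 0, 0]}
    - {"jaw": 0, "offset": [30, -12, 0], "rot": [0, 0, 0]}

```text
time_s: 37.55
eef_pos: [0.448, 0.3084, 0.094]
eef_rot: [0.0, 0.707, 0.707, 0.001]
wrist_force: [1.3, -0.2, -1.1]
opening: 0.657
grasp_force: 63.8
```

>>> apply_moves:
  moves:
    - {"jaw": 0, "offset": [0, 0, 0], "rot": [0, 0, 0]}
    - {"jaw": 0, "offset": [0, 0, 0], "rot": [0, 0, 0]}
    - {"jaw": 0, "offset": [0, 0, 20], "rot": [0, 0, 0]}
    - {"jaw": 0, "offset": [0, 0, 25], "rot": [0, 0, 0]}
    - {"jaw": 0, "offset": [0, 0, 0], "rot": [0, 0, 0]}

```text
time_s: 38.17
eef_pos: [0.4471, 0.3056, 0.0463]
eef_rot: [-0.001, 0.707, 0.707, -0.002]
wrist_force: [0.3, 0.5, -0.3]
opening: 0.654
grasp_force: 63.8
```

```bash
python3 plan.py "448 309 9 90 0 3"
```

```text
t 38.17 at [447.1 305.6  46.3] yaw 89.9 q6 0.38
--
{"jaw":0,"offset":[1.0, 0.0, 12.0],"rot":[-0.1, 0.0, -0.0]}
{"jaw":0,"offset":[1.0, 0.0, 13.0],"rot":[-0.1, 0.0, -0.0]}
{"jaw":0,"offset":[1.4, 1.0, 12.3],"rot":[-0.0, 0.1, -0.1]}
```

>>> apply_moves:
  moves:
    - {"jaw": 0, "offset": [1, 0, 18], "rot": [0, 0, 0]}
    - {"jaw": 0, "offset": [0, 0, 14], "rot": [0, 0, 0]}
    - {"jaw": 0, "offset": [0, 0, 6], "rot": [0, 0, 0]}
    - {"jaw": 0, "offset": [0, 0, 1], "rot": [0, 0, 0]}
    - {"jaw": 0, "offset": [0, 0, 0], "rot": [0, 0, 0]}

```text
time_s: 38.8
eef_pos: [0.4484, 0.3085, 0.009]
eef_rot: [0.0, 0.707, 0.707, 0.0]
wrist_force: [0.1, 0.1, -0.7]
opening: 0.656
grasp_force: 63.9
```

Contact is expected near 6.5 mm; lower 2.5 mm, release, rise.

>>> apply_moves:
  moves:
    - {"jaw": 0, "offset": [0, 0, 1], "rot": [0, 0, 0]}
    - {"jaw": 0, "offset": [0, 0, 1], "rot": [0, 0, 0]}
    - {"jaw": 0, "offset": [0, 0, 0.5], "rot": [0, 0, 0]}
    - {"jaw": 0, "offset": [0, 0, 0], "rot": [0, 0, 0]}
    - {"jaw": 0, "offset": [0, 0, 0], "rot": [0, 0, 0]}

```text
time_s: 39.42
eef_pos: [0.4483, 0.3084, 0.0066]
eef_rot: [0.0, 0.707, 0.707, 0.0]
wrist_force: [-1.7, -0.2, 3.5]
opening: 0.655
grasp_force: 64.3
```

>>> apply_moves:
  moves:
    - {"jaw": 0.75, "offset": [0, 0, 0], "rot": [0, 0, 0]}
    - {"jaw": 0.82, "offset": [0, 0, 0], "rot": [0, 0, 0]}
    - {"jaw": 0.82, "offset": [0, 0, -10], "rot": [0, 0, 0]}
    - {"jaw": 0.82, "offset": [0, 0, -25], "rot": [0, 0, 0]}
    - {"jaw": 0.82, "offset": [0, 0, -35], "rot": [0, 0, 0]}

```text
time_s: 40.05
eef_pos: [0.4475, 0.308, 0.0767]
eef_rot: [-0.0, 0.707, 0.707, -0.001]
wrist_force: [0.3, -0.0, -1.2]
opening: 0.816
grasp_force: 0.0
```

>>> apply_moves:
  moves:
    - {"jaw": 0.82, "offset": [0, 0, -40], "rot": [0, 0, 0]}
    - {"jaw": 0.82, "offset": [-20, 0, -40], "rot": [0, 0, 0]}
    - {"jaw": 0.82, "offset": [-40, 0, 0], "rot": [0, 0, 0]}
    - {"jaw": 0.82, "offset": [-40, 0, 0], "rot": [0, 0, 0]}
    - {"jaw": 0.82, "offset": [-30, 0, 0], "rot": [0, 0, 0]}

```text
time_s: 40.67
eef_pos: [0.4483, 0.177, 0.1572]
eef_rot: [0.0, 0.707, 0.707, 0.0]
wrist_force: [0.7, -0.1, 1.5]
opening: 0.817
grasp_force: 0.0
```

```bash
python3 - <<'E'
from h import *
im,d=ctrl.camera('scene'); cv2.imwrite('pics/s5.png',cv2.resize(im[100:330,100:480,::-1],(800,484)))
P=world('scene',d,np.ones(d.shape,bool))
for n,x,y in (('f1',.457,-.338),('f2',.394,-.329),('r1',.448,.385),('r2',.448,.309),('sq',.653,.006)):
    s=P[(P[:,2]>.027)&(P[:,2]<.06)&(np.hypot(P[:,0]-x,P[:,1]-y)<.06)]
    if n[0]=='r': s=s[abs(s[:,1]-y)<.037]
    if n[0]=='f': s=s[abs(s[:,0]-x+.14*(s[:,1]-y))<.03]
    print(n,len(s),np.percentile(s[:,2],98).round(4) if len(s) else '',cv2.minAreaRect((s[:,:2]*1000).astype(np.float32)) if len(s) else '')
E
```

```text
f1 427 0.0455 ((459.5715637207031, -341.64788818359375), (110.87908172607422, 36.26227569580078), 80.24903106689453)
f2 398 0.0454 ((397.8462219238281, -333.88763427734375), (107.0372543334961, 35.72566604614258), 79.90888977050781)
r1 331 0.0481 ((453.48406982421875, 382.1680908203125), (55.831817626953125, 50.110321044921875), 51.79656982421875)
r2 328 0.0482 ((453.653076171875, 307.34295654296875), (51.243873596191406, 54.870845794677734), 5.758169651031494)
sq 519 0.0438 ((655.9462890625, 8.020177841186523), (55.746883392333984, 57.26740646362305), 89.2078628540039)
```

View pics/s5.png

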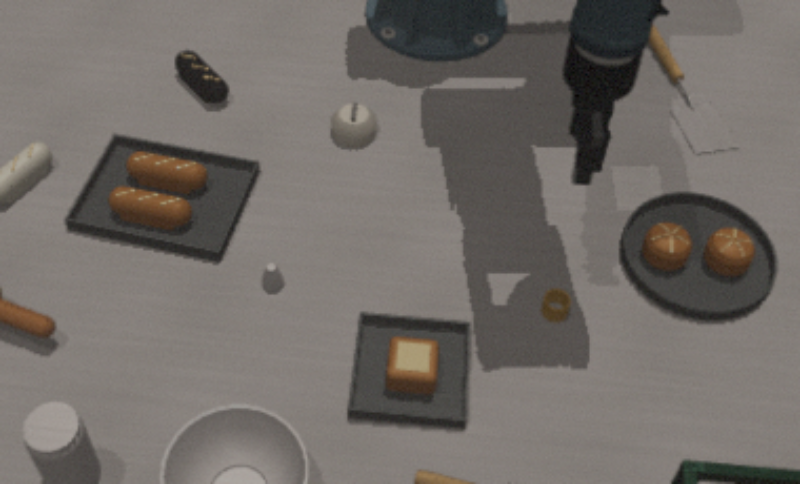

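All five rolls lie flat in their tins: fingers (166,173), (150,207); rounds (667,246), (730,250); square (413,365). The nozzle (272,278) and cutter (555,304) are standing in place. Roll heights are 4–5 mm above the bench measurements, matching the tin floor.

```bash
python3 -c "
from bench import ctrl
print(ctrl.hand_in())"
```

```text
the job is handed in; nothing more can be done
None
```

All five rolls are in their own tins, upright and flat on the floor, with the nozzle and cutter still standing in place. The job was handed in at about 41 s of the 128 s allowed; the hand-in gave no verdict.

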